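# Press the stoppers into the dressing flasks and set them out on the tray

### The arm

A 7-joint arm with a two-finger parallel gripper is mounted at the origin on a cart in front of the work surface, level with it; the furniture and walls round the work are solid. World frame = base frame: x ahead of the robot, y to its left, z up, the work surface at z = 0. Lengths are in m, angles in rad, forces in N, time in s.
With the tool pointing down it reaches from about 0.35 to 0.775 m from the base axis. Payload 3.1 kg.
Tool frame: the origin (TCP) lies midway between the tips of the shut fingers; the grasp point (between the pads) lies arm.tcp_to_grasp behind it (arm.tcp_to_grasp is the distance from the TCP to the grasp point, in m); z points along the fingers, y is the line along which they close (so a half turn about z gives the same grasp; the last joint's range is limited). The gripper opens to 85 mm and grips with 20 to 120 N. Pads are 22 mm wide; open, the fingers measure 114 mm over their backs; the gripper's body (76 mm by 85 mm) begins 54 mm behind the grasp point. The pads swing forward as they close: fully open they stand 13 mm farther back than shut.
Start: joints at [1.203, 0.311, 0.014, 1.512, -0.004, 1.319, -0.027], TCP at [0.176, -0.521, 0.231] pointing down, gripper open.
Joint ranges: [-2.7, 2.7], [-0.3, 1.91], [-1.27, 1.3], [0.12, 2.57], [-1.44, 4.58], [0.2, 2.03], [-3.05, 3.05]. Speed limits (rad/s): [2.79, 2.79, 3.14, 3.14, 3.14, 3.14, 3.14].

### API

Orientations are given as [roll, pitch, yaw] about the fixed x, y, z axes, in that order (R = Rz(yaw) Ry(pitch) Rx(roll)).
In Python, from plant import arm, get_image, calibration gives the robot as it stands. The module is installed in compiled form; this text tells all that it offers.
- The arm moves only by the tool servo_tool, never from a script. Its argument "rows" is a list of rows, each a list of 2 entries, a list of its own where there are three numbers: the shift along the tool's x, y, z in m, then the turn about the tool's z in degrees. A call has 1 to 10 rows; each row is the pose to reach, as a shift and turn from the pose commanded when the call began, along the tool's axes at that moment; what a row does not reach only later rows make up. A row lasts 1/12 s, in which the tool goes at most 41.7 mm and 7.16 degrees, less where a joint would pass 70% of its speed; a pose out of reach is approached as far as the arm can. A call with a gripper value outside its range is refused whole. "gripper" is the opening, from 0 (shut) to 1 (fully open), set as the call begins (left out, the last holds). The fingers move at their own pace and stop on an object; "newtons" is the grip in N (left out, the last holds). Time passes only in rows, so rows that repeat a pose let the fingers close. It gives the time, the measured TCP pose, the force, the opening and the grip force at its end, in the units of the state.
- arm.get_obs(): the state, without advancing time (a new reading comes with each control period).
- get_image(name): name is "side" or "top" or "wrist"; returns the picture (420x560x3 uint8, blue, green, red); there is no depth.
- calibration(name): a dict with "fx", "fy", "cx", "cy" (pixels), "k1" (the pictures are not rectified: a ray, as slopes to the right and down, at radius r is drawn at 1 + k1 r^2 times it, then the intrinsics apply), "world_from_camera" (4x4, takes a point from camera to world coordinates); the wrist camera has in their place "mount" (4x4, takes a point from camera to tool coordinates, whose origin is the TCP and whose axes are the flange's). Camera axes: x right, y down, z forward; pixel columns grow to the right and rows downward; lengths in m; the calibration is good to about 2 mm. A picture is of the moment at which its call begins: read the wrist's pose just before it. calibration takes no time and is no camera call.
- arm.finish_job(): hands the job in; it is judged then, once.
The state is a dict: "clock": time; "q": joint angles; "qvel": joint speeds; "joint_efforts": joint torques, N m; "ee_pos": TCP position; "tcp_rot": TCP orientation; "contact_force": force on the tool from outside, world axes, zero at the start; "wrist_torque": the same for the moment, N m; "opening": finger opening in m; "grip_force": force on a finger pad.
Only numpy, scipy, OpenCV 4.12 (cv2) and the standard library are available. Lean on these libraries where they do the work, as an engineer would, in place of code of your own. Each camera call takes 0.05 s, during which the arm holds its last target. There are 200 camera calls.

### The job

Stand every dressing flask in a nest of the stopper press and set a cork stopper from the rack in each neck; when all are loaded, swing the press yoke over by its handle until it presses the stoppers fully home, then swing it all the way back. Finally stand the closed flasks upright in the steel tray, leaving any spare stopper in the rack and the other things on the counter where they are.

Things in the scene. Friction and masses are not known exactly. Their poses are not given: they have to be found in the camera images.
- stand: fixed metal stopper press. Origin under the middle nest at worktop height; y along the row of nests, the hinge towards +x. Nest block 84 x 264 mm, 42 mm high; three round nests 61 mm wide (mouths chamfered 3 mm), floors 6 mm above the worktop, at y = -85, 0, 85 mm. Two posts 140 mm high at x = 95, y = +/-130 mm carry the yoke.
- nest_1 (a point): centre of a nest's floor
- nest_2 (a point): centre of a nest's floor
- nest_3 (a point): centre of a nest's floor
- press (a joint): angle of the swinging yoke (rad): 0 = thrown back on its stop behind the posts (the start); grows as it swings up over the top and forward; 1.85 = level to the front, feet on pressed-down stoppers; stop at 1.92. An over-centre spring throws it back below about 0.65 and pulls it down above about 0.75. Lifting it off takes about 6 N at the handle until past centre.
- press_handle (a point): middle of the yoke's handle bar: round black rubber bar 13 mm thick along the stand's y, 220 mm free between the side arms, 175 mm from the hinge axis in line with the arms and 10 mm above that line when closed. About 299 mm above the worktop when thrown back, 144 mm when closed.
- press_hinge (a point): middle of the yoke's hinge axis, 134 mm above the worktop, along the stand's y. Side arms at y = +/-115 mm; a cross bar 95 mm from the hinge has three rubber feet 28 mm wide, one over each nest: they meet stoppers on raised seals at about 1.80 rad; pressing three seals then takes about 5 N down on the handle.
- flask_1: white stoneware dressing flask with a heavy base, loose, 0.3 kg, present or absent; origin at the centre of its underside, z up. Body 54 mm wide up to 46 mm, shoulder to 68 mm, straight neck 30 mm wide from 70 to 100 mm (rim), bore 21.6 mm. A black rubber seal ring (25.6 mm outside, 21.6 mm inside) stands 5 mm above the rim until pressed down.
- flask_2: white stoneware dressing flask with a heavy base, loose, 0.3 kg, present or absent; origin at the centre of its underside, z up. Body 54 mm wide up to 46 mm, shoulder to 68 mm, straight neck 30 mm wide from 70 to 100 mm (rim), bore 21.6 mm. A black rubber seal ring (25.6 mm outside, 21.6 mm inside) stands 5 mm above the rim until pressed down.
- flask_3: white stoneware dressing flask with a heavy base, loose, 0.3 kg, present or absent; origin at the centre of its underside, z up. Body 54 mm wide up to 46 mm, shoulder to 68 mm, straight neck 30 mm wide from 70 to 100 mm (rim), bore 21.6 mm. A black rubber seal ring (25.6 mm outside, 21.6 mm inside) stands 5 mm above the rim until pressed down.
- seal_1 (a joint): how far the seal ring of flask_1 has been pressed down (m): 0 = standing 5 mm above the rim, 0.005 = flush with the rim; needs 6 N and stays where it is
- seal_2 (a joint): how far the seal ring of flask_2 has been pressed down (m): 0 = standing 5 mm above the rim, 0.005 = flush with the rim; needs 6 N and stays where it is
- seal_3 (a joint): how far the seal ring of flask_3 has been pressed down (m): 0 = standing 5 mm above the rim, 0.005 = flush with the rim; needs 6 N and stays where it is
- stopper_1: cork stopper, loose, 30 g; origin at the tip's centre, z up. Tapered plug 22 mm long (11 mm wide at the tip, 18.6 mm at the top) under a cylindrical head 28 mm wide and 28 mm high (from 22 to 50 mm). Set in a neck its origin stands 83 mm above the flask's origin on the raised seal, 78 mm when pressed home; its head then touches the rim.
- stopper_2: cork stopper, loose, 30 g; origin at the tip's centre, z up. Tapered plug 22 mm long (11 mm wide at the tip, 18.6 mm at the top) under a cylindrical head 28 mm wide and 28 mm high (from 22 to 50 mm). Set in a neck its origin stands 83 mm above the flask's origin on the raised seal, 78 mm when pressed home; its head then touches the rim.
- stopper_3: cork stopper, loose, 30 g; origin at the tip's centre, z up. Tapered plug 22 mm long (11 mm wide at the tip, 18.6 mm at the top) under a cylindrical head 28 mm wide and 28 mm high (from 22 to 50 mm). Set in a neck its origin stands 83 mm above the flask's origin on the raised seal, 78 mm when pressed home; its head then touches the rim.
- rack: fixed wooden stopper rack 46 x 200 x 30 mm, origin at the centre of its underside, long side along y; three holes 65 mm apart (y = -65, 0, 65 mm) 23 mm wide; a stopper in it stands with its origin 8 mm up, head underside on the rack's top at 30 mm
- tray: fixed steel serving pan (the tray) 270 (x) x 130 (y) mm, walls 3 mm thick and 45 mm high, floor 3 mm thick; origin at the centre of its underside; three flasks stand in a row along x, 85 mm apart
- jar_2: bystander: squat jar with a dark brown lid, 61 mm across, 85 mm tall, upright, loose; origin at the centre of its underside
- tub_1: bystander: white tapered dairy tub, 72 mm across, 71 mm tall, upright, loose; origin at the centre of its underside
- spice_jar_1: bystander: slim spice jar with a red cap, 45 mm across, 106 mm tall, upright, loose; origin at the centre of its underside
- mill_1: bystander: slim pepper shaker with a grey cap, 44 mm across, 90 mm tall, upright, loose; origin at the centre of its underside
Things that resemble listed ones, but are neither listed nor needed, are in the scene too. Leave any turquoise look-alike of the flask_1 alone.

How it is judged:
By the outcome, as a careful person would: the job done as asked, in the order asked, and still so for the second after the job is handed in, with the robot touching nothing.
Of flask_1, flask_2, flask_3 only 2 to 3 are there at a start; the rules pass over those that are not, and their reading is None.
At some moment in a run one of flask_1, flask_2, flask_3 may be knocked a few centimetres aside while the robot is not near it.
It also fails if it takes over 210 s, if anything falls off the work surface, if the arm or the gripper's body presses on something with over 40 N, if the wrist force passes 120 N, or if a joint passes its speed limit or range.

## Working session

There is one attempt and no reset: what is moved stays moved. The work goes in short steps, Python scripts to look and compute and a tool call to move; the robot and the scene stay as the last step left them, time stands still between calls to the robot, and variables do not carry over. Pictures are saved under pics/ and viewed, at most 14 in all, crops included, and the job is handed in when it is done.

Besides the shell and the picture viewer there is one more tool, called after "Emit:" as a command line: name --argument value ..., lists and objects as JSON in quotes. servo_tool: Moves the arm, as the interface text tells. Its arguments: {"type":"object","properties":{"rows":{"type":"array","items":{"type":"array"}},"gripper":{"type":"number"},"newtons":{"type":"number"}},"required":["rows"]}

```bash
mkdir -p pics; cat > h.py <<'E'
import numpy as np, cv2
from plant import arm, get_image, calibration
from scipy.spatial.transform import Rotation as R
def cam(name,obs=None):
    c=calibration(name)
    if name=="wrist":
        T=np.eye(4);T[:3,:3]=R.from_euler('xyz',obs["tcp_rot"]).as_matrix();T[:3,3]=obs["ee_pos"]
        return c,T@np.array(c["mount"])
    return c,np.array(c["world_from_camera"])
def px2w(name,uv,z,obs=None):
    c,T=cam(name,obs)
    x,y=(uv[0]-c["cx"])/c["fx"],(uv[1]-c["cy"])/c["fy"]
    a,b=x,y
    for _ in range(20):
        s=1+c["k1"]*(a*a+b*b);a,b=x/s,y/s
    d=T[:3,:3]@[a,b,1];o=T[:3,3]
    return o+d*(z-o[2])/d[2]
def w2px(name,p,obs=None):
    c,T=cam(name,obs);q=T[:3,:3].T@(np.asarray(p)-T[:3,3]);a,b=q[0]/q[2],q[1]/q[2]
    s=1+c["k1"]*(a*a+b*b);return c["fx"]*a*s+c["cx"],c["fy"]*b*s+c["cy"]
E
python3 - <<'E'
from h import *
o=arm.get_obs();print(o,arm.tcp_to_grasp)
for n in("top","side"):
    cv2.imwrite(f"pics/{n}0.png",cv2.resize(get_image(n),(800,600)));c,T=cam(n);print(c,)
print(calibration("wrist"))
E
```

```text
{'clock': 0.0, 'q': array([ 1.20330023,  0.31174529,  0.01398881,  1.51306249, -0.00438874,
        1.31918673, -0.02724187]), 'qvel': array([-6.19902322e-04,  2.05028720e-04,  8.88990134e-04, -1.01491275e-03,
        8.20918346e-05, -2.14770921e-04, -1.72560992e-04]), 'joint_efforts': array([-5.33646232e-05, -3.79908514e+01,  1.46120139e-01, -2.30590600e+01,
        1.23240851e-02,  1.34126534e-02, -1.03572856e-05]), 'ee_pos': array([ 0.17581065, -0.52037505,  0.2302081 ]), 'tcp_rot': array([-3.13922378e+00,  1.07140419e-04,  3.25836961e-01]), 'contact_force': array([-0.0548527 , -0.69456798,  0.74885739]), 'wrist_torque': array([ 0.00877824,  0.01191543, -0.04617436]), 'grip_force': 0.0, 'opening': 0.08541208712943114} 0.0187
{'fx': 498.7329582560764, 'fy': 498.7329582560764, 'cx': 279.57584915963264, 'cy': 210.38587860733193, 'k1': -0.006233954948733352, 'world_from_camera': array([[ 0.2704974 , -0.80703879,  0.52489957, -0.40270515],
       [-0.96270607, -0.22374546,  0.1521019 , -0.35343091],
       [-0.00530824, -0.54646717, -0.8374637 ,  1.70121664],
       [ 0.        ,  0.  
[... 214 characters left out ...]
82499,  0.03169716,  0.49439134],
       [-0.02797503,  0.52274536, -0.85202974,  1.29996935],
       [-0.0150146 , -0.85248692, -0.52253287,  1.02538022],
       [ 0.        ,  0.        ,  0.        ,  1.        ]])}
{'fx': 305.2769724190823, 'fy': 305.2769724190823, 'cx': 281.6126107440846, 'cy': 210.45457750510974, 'k1': -0.020139581895489155, 'mount': array([[-2.67231831e-04, -9.50947782e-01, -3.09351329e-01,
         7.89417928e-02],
       [ 9.99999186e-01, -6.39978538e-04,  1.10345270e-03,
         9.36896502e-05],
       [-1.24730410e-03, -3.09350782e-01,  9.50947179e-01,
        -1.42748555e-01],
       [ 0.00000000e+00,  0.00000000e+00,  0.00000000e+00,
         1.00000000e+00]])}
```

View pics/top0.png

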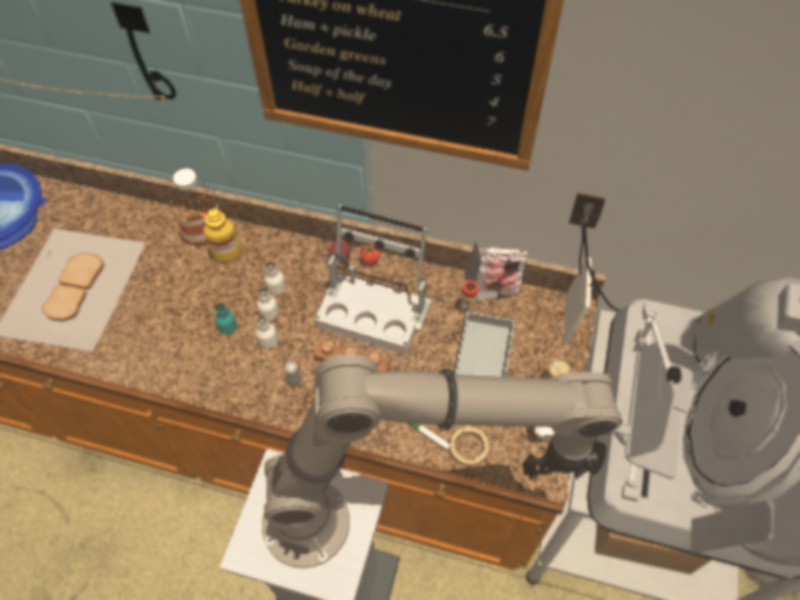

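View pics/side0.png

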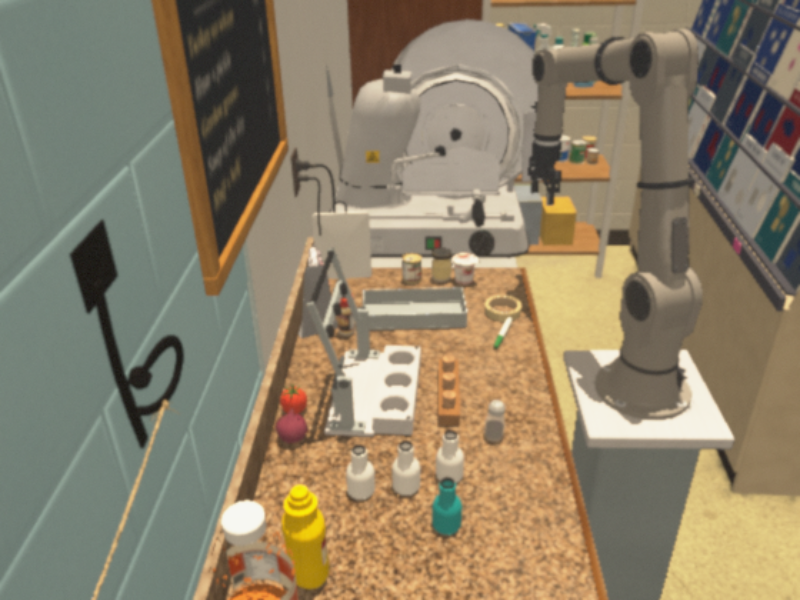

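The side view shows three white flasks at about (360,473), (405,470) and (450,458). The turquoise look-alike at (447,508) is to be left alone. The press nests are at (396–402, 355–405), the rack with 3 stoppers at (449,360–400) and the tray at (415,310).

```bash
python3 - <<'E'
from h import *
s=1/1.42857
def f(n,u,v,z): return px2w(n,(u*s,v*s),z)[:2].round(3)
for u,v in[(359,450),(405,446),(451,434),(447,484)]: print("flask side",f("side",u,v,.105))
for u,v in[(273,267),(265,294),(264,322),(222,309)]: print("flask top",f("top",u,v,.105))
for u,v in[(402,355),(398,380),(396,405)]: print("nest side",f("side",u,v,.042))
for u,v in[(395,327),(365,319),(337,311)]: print("nest top",f("top",u,v,.042))
for u,v in[(448,359),(449,378),(449,400)]: print("stop side",f("side",u,v,.058))
for u,v in[(363,291),(464,289),(468,327),(362,327)]: print("tray side",f("side",u,v,.045))
for u,v in[(470,313),(515,318),(505,380)]: print("tray top",f("top",u,v,.045))
print("handle", f("side",333,250,.299),f("side",308,305,.299),f("top",338,207,.299),f("top",424,230,.299))
im=get_image("side")
cv2.imwrite("pics/side1.png",cv2.resize(im[190:400,190:380],None,fx=2.85,fy=2.85,interpolation=cv2.INTER_CUBIC))
E
```

```text
flask side [0.613 0.316]
flask side [0.529 0.304]
flask side [0.442 0.27 ]
flask side [0.453 0.399]
flask top [0.611 0.303]
flask top [0.521 0.291]
flask top [0.438 0.261]
flask top [0.446 0.384]
nest side [ 0.545 -0.073]
nest side [0.552 0.023]
nest side [0.553 0.11 ]
nest top [ 0.552 -0.064]
nest top [0.554 0.022]
nest top [0.558 0.104]
stop side [ 0.438 -0.036]
stop side [0.438 0.035]
stop side [0.44  0.112]
tray side [ 0.658 -0.365]
tray side [ 0.385 -0.376]
tray side [ 0.384 -0.189]
tray side [ 0.648 -0.188]
tray top [ 0.648 -0.25 ]
tray top [ 0.665 -0.372]
tray top [ 0.472 -0.382]
handle [ 0.696 -0.113] [0.719 0.12 ] [0.711 0.131] [ 0.696 -0.101]
```

View pics/side1.png

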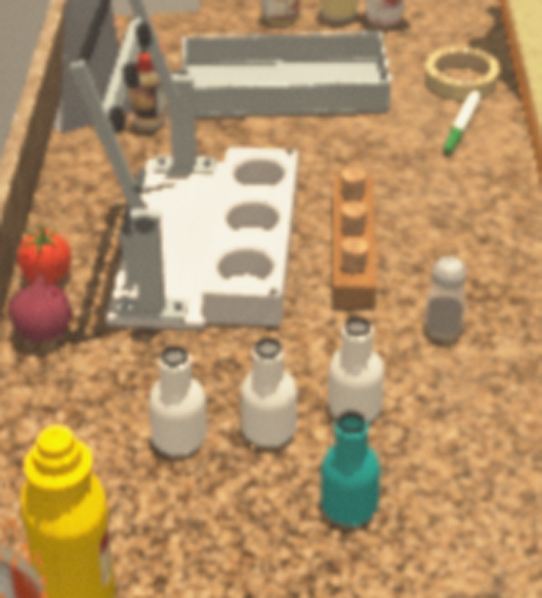

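The crop confirms three white flasks, with necks at about (175,355), (267,348) and (357,327), and one turquoise flask to avoid at (350,420). Next I move over the press for a close look.

Emit:
servo_tool --rows '[[[0.04, -0.03, -0.04], -7], [[0.07, -0.06, -0.04], -14], [[0.1, -0.09, -0.04], -21], [[0.14, -0.12, -0.04], -28], [[0.17, -0.14, -0.04], -35], [[0.2, -0.17, -0.04], -42], [[0.23, -0.2, -0.04], -50], [[0.25, -0.2, -0.04], -57], [[0.25, -0.2, -0.04], -64], [[0.25, -0.2, -0.04], -71.3]]' --gripper 1

```text
clock: 0.98
ee_pos: [0.3507, -0.2486, 0.2713]
tcp_rot: [3.141, -0.0, 1.573]
contact_force: [-1.5, -0.6, -0.6]
opening: 0.0856
grip_force: 0.0
```

Emit:
servo_tool --rows '[[[0.22, 0.13, 0], 0], [[0.22, 0.13, 0], 0], [[0.22, 0.13, 0], 0], [[0.22, 0.13, 0], 0], [[0.22, 0.13, 0], 0], [[0.22, 0.13, 0], 0], [[0.22, 0.13, 0], 0], [[0.22, 0.13, 0], 0], [[0.22, 0.13, 0], 0]]'

```text
clock: 1.73
ee_pos: [0.4811, -0.0335, 0.2708]
tcp_rot: [-3.14, 0.001, 1.56]
contact_force: [0.5, -1.3, 0.5]
opening: 0.0857
grip_force: 0.0
```

```bash
cat > look.py <<'E'
import sys
from h import *
o=arm.get_obs();im=get_image("wrist");n=sys.argv[1]
cv2.imwrite(f"pics/{n}.png",cv2.resize(im,(800,600),interpolation=cv2.INTER_CUBIC))
np.save(f"pics/{n}.npy",{k:o[k] for k in("ee_pos","tcp_rot")},allow_pickle=True)
print(o["clock"],o["ee_pos"].round(4),o["tcp_rot"].round(4))
E
cat >> h.py <<'E'
def W(n,u,v,z):
    o=np.load(f"pics/{n}.npy",allow_pickle=True).item();return px2w("wrist",(u*.7,v*.7),z,o)[:2].round(4)
E
python3 look.py w1
```

```text
1.7333 [ 0.4811 -0.0335  0.2708] [-3.1402e+00  7.0000e-04  1.5597e+00]
```

View pics/w1.png

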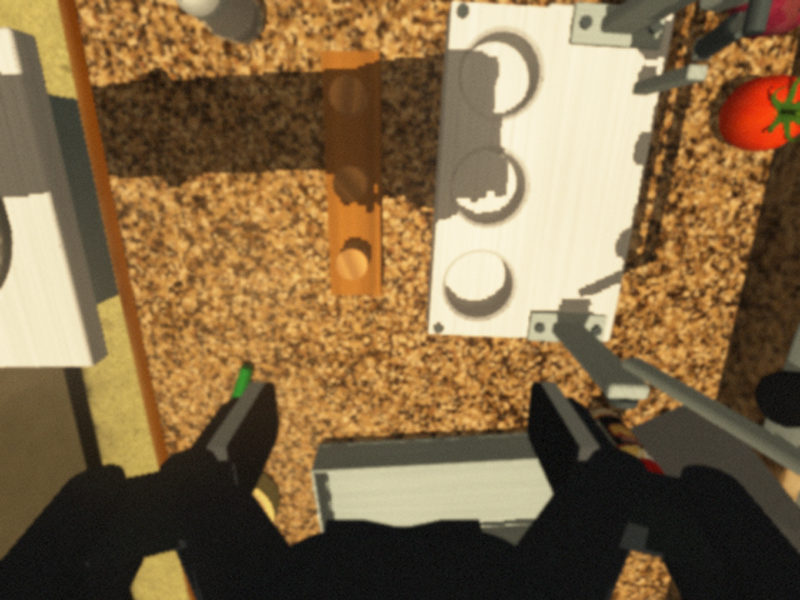

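The wrist view shows the nest mouths at about (500,74), (488,187) and (478,285), the stopper heads at (348,95), (352,184) and (352,264), and the tray's +y wall at y≈440.

```bash
python3 - <<'E'
from h import *
for u,v in[(500,74),(488,187),(478,285)]: print("nest",W("w1",u,v,.042))
for u,v in[(348,95),(352,184),(352,264)]: print("stop",W("w1",u,v,.058))
print("block corners",W("w1",452,3,.042),W("w1",429,332,.042))
print("tray",W("w1",314,470,.045),W("w1",316,443,.045),W("w1",535,432,.045))
E
```

```text
nest [0.5573 0.107 ]
nest [0.552  0.0223]
nest [ 0.5473 -0.062 ]
stop [0.4414 0.0913]
stop [0.4415 0.0268]
stop [ 0.4385 -0.0379]
block corners [0.5194 0.155 ] [ 0.5042 -0.1064]
tray [ 0.3876 -0.2562] [ 0.3922 -0.2235] [ 0.6098 -0.213 ]
```

Emit:
servo_tool --rows '[[[0.27, 0.03, 0], 0], [[0.27, 0.03, 0], 0], [[0.27, 0.03, 0], 0], [[0.27, 0.03, 0], 0], [[0.27, 0.03, 0], 0], [[0.27, 0.03, 0], 0], [[0.27, 0.03, 0], 0], [[0.27, 0.03, 0], 0], [[0.27, 0.03, 0], 0]]'

```text
clock: 2.53
ee_pos: [0.5148, 0.2356, 0.2708]
tcp_rot: [-3.141, 0.002, 1.559]
contact_force: [0.8, 0.5, -0.4]
opening: 0.0854
grip_force: 0.0
```

```bash
python3 look.py w2
```

```text
2.5333 [0.5148 0.2356 0.2708] [-3.1409e+00  1.5000e-03  1.5587e+00]
```

View pics/w2.png

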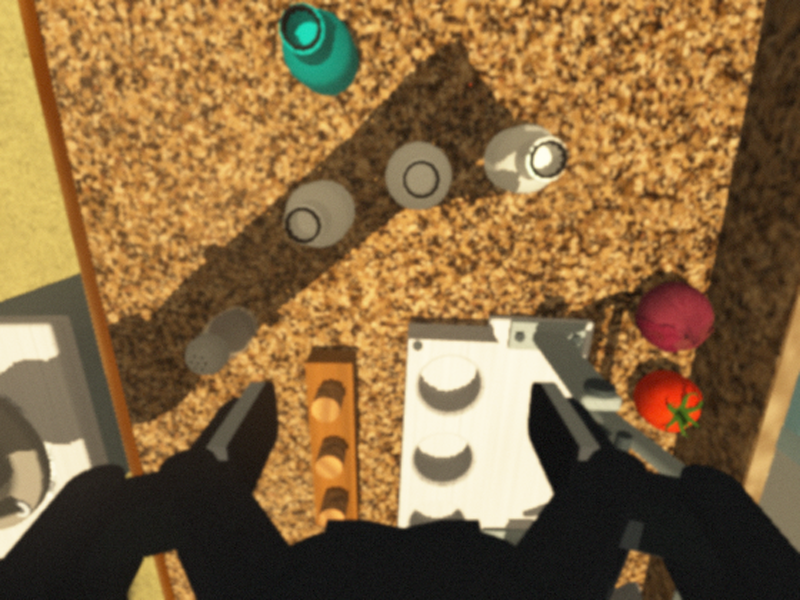

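The seal rings of the white flasks are at (303,225), (420,179) and (545,158). The turquoise flask at (303,28) is well away from them.

```bash
python3 - <<'E'
from h import *
for u,v in[(303,225),(420,179),(545,158),(303,28)]: print("flask",W("w2",u,v,.105))
for u,v in[(450,383),(443,457)]: print("nest",W("w2",u,v,.042))
for u,v in[(327,409),(333,464)]: print("stop",W("w2",u,v,.058))
E
```

```text
flask [0.4448 0.2707]
flask [0.5274 0.301 ]
flask [0.6117 0.3138]
flask [0.4546 0.393 ]
nest [0.5585 0.1096]
nest [0.5533 0.0249]
stop [0.4422 0.0924]
stop [0.4438 0.0303]
```

Emit:
servo_tool --rows '[[[0.034, -0.071, 0.0], 0], [[0.034, -0.071, 0.0], 0], [[0.034, -0.071, 0.0], 0], [[0.034, -0.071, 0.2025], 0], [[0.034, -0.071, 0.2025], 0], [[0.034, -0.071, 0.2025], 0], [[0.034, -0.071, 0.2025], 0], [[0.034, -0.071, 0.2025], 0], [[0.034, -0.071, 0.2025], 0], [[0.034, -0.071, 0.2025], 0]]' --gripper 0.7

```text
clock: 3.42
ee_pos: [0.4441, 0.2678, 0.0678]
tcp_rot: [-3.139, 0.004, 1.555]
contact_force: [-0.8, 0.1, 1.0]
opening: 0.0595
grip_force: 0.0
```

Emit:
servo_tool --rows '[[[0, 0, 0], 0], [[0, 0, 0], 0], [[0, 0, 0], 0], [[0, 0, 0], 0], [[0, 0, 0], 0], [[0, 0, 0], 0]]' --gripper 0.2 --newtons 40

```text
clock: 3.92
ee_pos: [0.4456, 0.2725, 0.0718]
tcp_rot: [3.137, -0.002, 1.559]
contact_force: [-2.2, -1.9, 7.9]
opening: 0.0284
grip_force: 40.3
```

Emit:
servo_tool --rows '[[[0, 0, -0.11], 0], [[0, 0, -0.11], 0], [[0, 0, -0.11], 0], [[0, 0, -0.11], 0], [[0, 0, -0.11], 0]]'

```text
clock: 4.33
ee_pos: [0.4452, 0.2722, 0.181]
tcp_rot: [3.137, -0.002, 1.559]
contact_force: [-0.1, 0.0, -4.1]
opening: 0.0279
grip_force: 42.2
```

```bash
python3 look.py w3; python3 -c "
from h import *
for i in range(3): print(arm.get_obs()['ee_pos'],arm.get_obs()['contact_force'])"
```

```text
4.3333 [0.4452 0.2722 0.181 ] [ 3.1368e+00 -1.9000e-03  1.5590e+00]
[0.44394667 0.27087837 0.17888672] [-0.47304966 -0.32789775 -4.34348481]
[0.44394667 0.27087837 0.17888672] [-0.47304966 -0.32789775 -4.34348481]
[0.44394667 0.27087837 0.17888672] [-0.47304966 -0.32789775 -4.34348481]
```

View pics/w3.png

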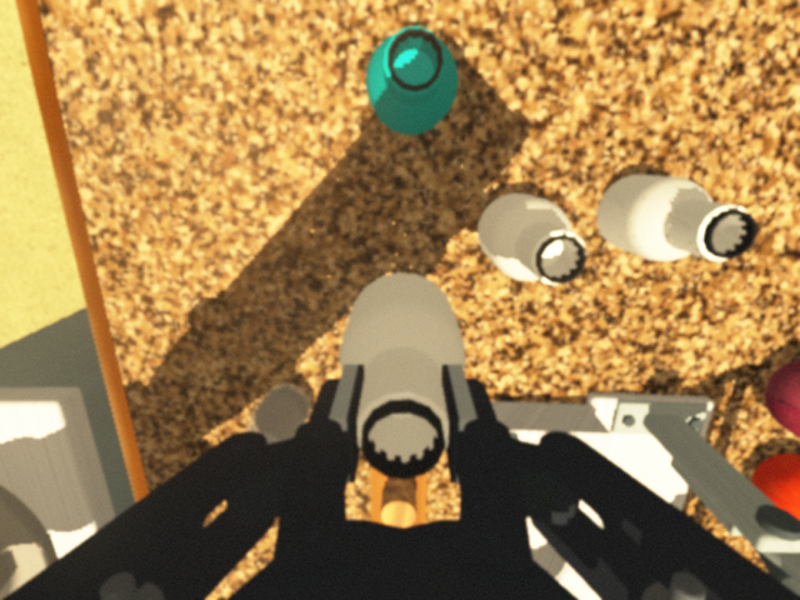

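```bash
python3 - <<'E'
from h import *
z=.181
for d in(.033,.037): print(W("w3",403,438,z+d))
print(W("w3",561,257,.105),W("w3",729,231,.105))
E
```

```text
[0.445  0.2726]
[0.445  0.2755]
[0.5272 0.3024] [0.6123 0.315 ]
```

Emit:
servo_tool --rows '[[[-0.04, 0.028, 0], 0], [[-0.08, 0.056, 0], 0], [[-0.12, 0.085, 0], 0], [[-0.163, 0.115, 0.0], 0], [[-0.163, 0.115, 0], 0], [[-0.163, 0.115, 0.0], 0], [[-0.163, 0.115, 0.04], 0], [[-0.163, 0.115, 0.075], 0], [[-0.163, 0.115, 0.09], 0], [[-0.163, 0.115, 0.09], 0]]'

```text
clock: 5.22
ee_pos: [0.5552, 0.1069, 0.0831]
tcp_rot: [-3.136, -0.001, 1.56]
contact_force: [2.3, 1.1, -4.2]
opening: 0.0279
grip_force: 41.9
```

Emit:
servo_tool --rows '[[[0, 0, 0.004], 0], [[0, 0, 0.008], 0], [[0, 0, 0.012], 0], [[0, 0, 0.012], 0]]'

```text
clock: 5.55
ee_pos: [0.5559, 0.1071, 0.0781]
tcp_rot: [-3.139, 0.002, 1.559]
contact_force: [-4.0, -0.1, 4.4]
opening: 0.0281
grip_force: 43.1
```

Emit:
servo_tool --rows '[[[0, 0, 0], 0], [[0, 0, 0], 0], [[0, 0, 0], 0], [[0, 0, -0.04], 0], [[0, 0, -0.08], 0], [[0, 0, -0.12], 0], [[0, 0, -0.13], 0]]' --gripper 0.7

```text
clock: 6.13
ee_pos: [0.5609, 0.1088, 0.2142]
tcp_rot: [3.129, -0.003, 1.559]
contact_force: [0.7, 0.1, 0.9]
opening: 0.0599
grip_force: 0.0
```

Emit:
servo_tool --rows '[[[0.13, -0.02, 0], 0], [[0.13, -0.02, 0], 0], [[0.13, -0.02, 0], 0], [[0.13, -0.02, 0], 0], [[0.13, -0.02, 0], 0], [[0.13, -0.02, 0], 0]]'

```text
clock: 6.63
ee_pos: [0.5385, 0.2378, 0.2067]
tcp_rot: [3.141, 0.001, 1.561]
contact_force: [0.7, -0.6, -0.1]
opening: 0.0596
grip_force: 0.0
```

```bash
python3 look.py w4
```

```text
6.6333 [0.5385 0.2378 0.2067] [3.1414e+00 6.0000e-04 1.5610e+00]
```

View pics/w4.png

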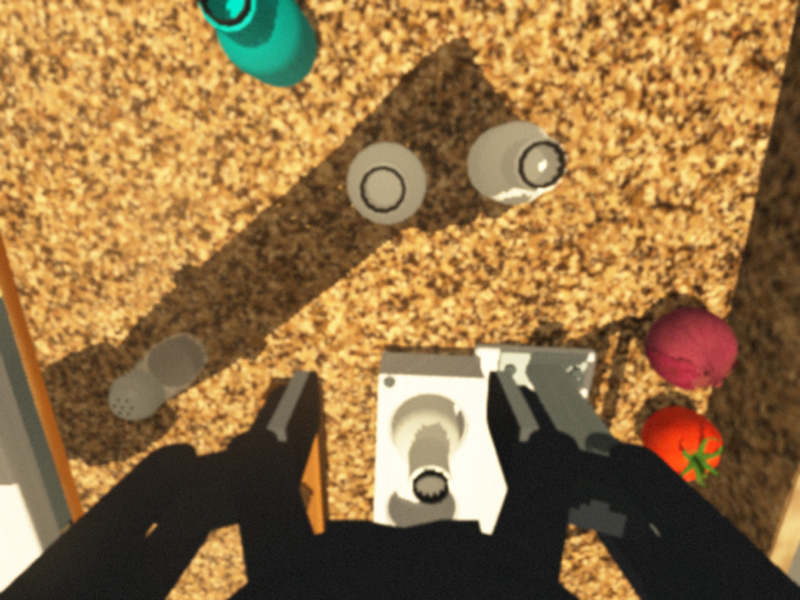

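```bash
python3 - <<'E'
from h import *
print(W("w4",383,188,.105),W("w4",541,163,.105),W("w4",431,485,.111))
E
```

```text
[0.5284 0.3017] [0.6134 0.314 ] [0.5562 0.1089]
```

Emit:
servo_tool --rows '[[[0.04, -0.009, 0.0], 0], [[0.063, -0.009, 0.0], 0], [[0.063, -0.009, 0.02], 0], [[0.063, -0.009, 0.06], 0], [[0.063, -0.009, 0.1], 0], [[0.063, -0.009, 0.135], 0], [[0.063, -0.009, 0.135], 0], [[0.063, -0.009, 0.135], 0]]'

```text
clock: 7.35
ee_pos: [0.5303, 0.297, 0.07]
tcp_rot: [-3.138, 0.004, 1.556]
contact_force: [0.9, -0.0, 1.4]
opening: 0.0596
grip_force: 0.0
```

Emit:
servo_tool --rows '[[[0, 0, 0], 0], [[0, 0, 0], 0], [[0, 0, 0], 0], [[0, 0, 0], 0], [[0, 0, 0], 0], [[0, 0, 0], 0]]' --gripper 0.2 --newtons 40

```text
clock: 7.85
ee_pos: [0.5313, 0.3019, 0.0751]
tcp_rot: [3.138, -0.002, 1.559]
contact_force: [-2.8, -0.3, 7.6]
opening: 0.0298
grip_force: 39.1
```

Emit:
servo_tool --rows '[[[0, 0, -0.04], 0], [[0, 0, -0.08], 0], [[0, 0, -0.12], 0], [[0, 0, -0.15], 0], [[0, 0, -0.15], 0], [[0, 0, -0.15], 0]]'

```text
clock: 8.35
ee_pos: [0.5315, 0.3014, 0.2247]
tcp_rot: [3.136, -0.003, 1.559]
contact_force: [1.0, -0.2, -4.7]
opening: 0.0292
grip_force: 41.5
```

Emit:
servo_tool --rows '[[[-0.04, 0.004, 0], 0], [[-0.08, 0.008, 0], 0], [[-0.12, 0.012, 0], 0], [[-0.16, 0.016, 0], 0], [[-0.2, 0.02, 0], 0], [[-0.24, 0.0245, 0], 0], [[-0.278, 0.0245, 0], 0], [[-0.278, 0.0245, 0], 0], [[-0.278, 0.0245, 0], 0]]'

```text
clock: 9.1
ee_pos: [0.5503, 0.0162, 0.2189]
tcp_rot: [-3.136, 0.003, 1.55]
contact_force: [0.4, 0.9, -3.3]
opening: 0.0292
grip_force: 40.5
```

```bash
python3 -c "
from h import *
o=arm.get_obs();print(o['ee_pos'],o['tcp_rot'],o['contact_force'])"
```

```text
[0.55032742 0.01617523 0.21892498] [-3.13630631e+00  3.07177093e-03  1.54986073e+00] [ 0.36859758  0.94487864 -3.2632889 ]
```

Emit:
servo_tool --rows '[[[0, 0, 0], 0], [[0, 0, 0], 0], [[0, 0, 0], 0]]'

```text
clock: 9.35
ee_pos: [0.551, 0.024, 0.2212]
tcp_rot: [-3.14, -0.001, 1.562]
contact_force: [-0.2, 0.1, -3.3]
opening: 0.0291
grip_force: 40.5
```

Settled on target; it just needs a few rows to stop oscillating. Now lower it.

Emit:
servo_tool --rows '[[[0, 0.001, 0.04], 0], [[0, 0.001, 0.08], 0], [[0, 0.001, 0.115], 0], [[0, 0.001, 0.125], 0], [[0, 0.001, 0.132], 0], [[0, 0.001, 0.139], 0], [[0, 0.001, 0.144], 0], [[0, 0.001, 0.144], 0], [[0, 0.001, 0.144], 0]]'

```text
clock: 10.1
ee_pos: [0.5534, 0.0231, 0.0812]
tcp_rot: [3.14, 0.0, 1.56]
contact_force: [-3.5, 0.4, 5.1]
opening: 0.029
grip_force: 42.1
```

Emit:
servo_tool --rows '[[[0, 0, 0], 0], [[0, 0, 0], 0], [[0, 0, 0], 0], [[0, 0, -0.04], 0], [[0, 0, -0.08], 0], [[0, 0, -0.12], 0], [[0, 0, -0.14], 0], [[0, 0, -0.14], 0]]' --gripper 0.7

```text
clock: 10.77
ee_pos: [0.5568, 0.0232, 0.2247]
tcp_rot: [3.128, -0.001, 1.559]
contact_force: [0.5, 0.4, -0.0]
opening: 0.0596
grip_force: 0.0
```

Emit:
servo_tool --rows '[[[0.04, 0, 0], 0], [[0.08, 0, 0], 0], [[0.12, 0, 0], 0], [[0.16, 0, 0], 0], [[0.2, 0.01, 0], 0], [[0.22, 0.04, 0], 0], [[0.24, 0.055, 0], 0], [[0.24, 0.055, 0], 0], [[0.24, 0.055, 0], 0], [[0.24, 0.055, 0], 0]]'

```text
clock: 11.6
ee_pos: [0.6101, 0.2606, 0.217]
tcp_rot: [-3.14, 0.001, 1.559]
contact_force: [0.2, -0.1, -0.6]
opening: 0.0596
grip_force: 0.0
```

```bash
cat >> h.py <<'E'
def ring(n,p,z,r=.02):
    "centre of dark ring near world p"
    o=np.load(f"pics/{n}.npy",allow_pickle=True).item();im=cv2.cvtColor(cv2.imread(f"pics/{n}.png"),cv2.COLOR_BGR2GRAY)
    q=np.array([*p,z]);u,v=np.array(w2px("wrist",q,o))/.7;R_=abs(w2px("wrist",q+[r,0,0],o)[0]/.7-u)
    Y,X=np.mgrid[:600,:800];m=(np.hypot(X-u,Y-v)<R_)&(im<75)
    (cu,cv_),rad=cv2.minEnclosingCircle(np.argwhere(m)[:,::-1].astype(np.float32)) if m.any() else ((0,0),0)
    e=cv2.fitEllipse(cv2.convexHull(np.argwhere(m)[:,::-1].astype(np.float32)))if m.sum()>20 else None
    return (u,v),m.sum(),e and (W(n,*e[0],z),np.round(e[0]),np.round(e[1]))
E
python3 look.py w5; python3 -c "
from h import *
print(ring('w5',(.613,.314),.105));print(ring('w5',(.5562,.109),.111));print(ring('w4',(.528,.302),.105))"
```

```text
11.6 [0.6101 0.2606 0.217 ] [-3.1402e+00  1.4000e-03  1.5587e+00]
((np.float64(406.97284526006814), np.float64(205.12732571857904)), np.int64(123), (array([0.6132, 0.3106]), array([407., 211.]), array([37., 62.])))
((np.float64(329.7053754196562), np.float64(501.13618620750674)), np.int64(465), (array([0.5544, 0.1016]), array([328., 509.]), array([40., 49.])))
((np.float64(382.27151877352213), np.float64(187.36286505970426)), np.int64(212), (array([0.5246, 0.2984]), array([376., 194.]), array([46., 59.])))
```

Emit:
servo_tool --rows '[[[0.04, 0.003, 0.0], 0], [[0.0535, 0.003, 0.0], 0], [[0.0535, 0.003, 0.02], 0], [[0.0535, 0.003, 0.06], 0], [[0.0535, 0.003, 0.1], 0], [[0.0535, 0.003, 0.13], 0], [[0.0535, 0.003, 0.144], 0], [[0.0535, 0.003, 0.144], 0], [[0.0535, 0.003, 0.144], 0]]'

```text
clock: 12.4
ee_pos: [0.6141, 0.313, 0.0738]
tcp_rot: [-3.141, 0.001, 1.557]
contact_force: [0.6, 0.7, -0.2]
opening: 0.0597
grip_force: 0.0
```

Emit:
servo_tool --rows '[[[0, 0, 0], 0], [[0, 0, 0], 0], [[0, 0, 0], 0], [[0, 0, 0], 0], [[0, 0, 0], 0], [[0, 0, 0], 0]]' --gripper 0.2 --newtons 40

```text
clock: 12.9
ee_pos: [0.6153, 0.3156, 0.0768]
tcp_rot: [3.138, -0.002, 1.559]
contact_force: [-1.4, -1.6, 6.6]
opening: 0.029
grip_force: 39.4
```

Emit:
servo_tool --rows '[[[0, 0, -0.04], 0], [[0, 0, -0.08], 0], [[0, 0, -0.12], 0], [[0, 0, -0.15], 0], [[0, 0, -0.15], 0], [[0, 0, -0.15], 0], [[0, 0, -0.15], 0]]'

```text
clock: 13.48
ee_pos: [0.6133, 0.3142, 0.222]
tcp_rot: [-3.139, 0.002, 1.559]
contact_force: [0.1, 0.1, -5.3]
opening: 0.0293
grip_force: 40.9
```

Emit:
servo_tool --rows '[[[-0.03, -0.03, 0], 0], [[-0.06, -0.06, 0], 0], [[-0.1, -0.0615, 0], 0], [[-0.14, -0.0615, 0], 0], [[-0.18, -0.0615, 0], 0], [[-0.22, -0.0615, 0], 0], [[-0.26, -0.0615, 0], 0], [[-0.3, -0.0615, 0], 0], [[-0.34, -0.0615, 0], 0], [[-0.377, -0.0615, 0], 0]]'

```text
clock: 14.32
ee_pos: [0.5457, -0.0648, 0.2208]
tcp_rot: [-3.136, 0.001, 1.557]
contact_force: [0.4, -0.3, -3.6]
opening: 0.0288
grip_force: 40.1
```

Emit:
servo_tool --rows '[[[0, 0, 0], 0], [[0, 0, 0], 0], [[0, 0, 0], 0], [[0, 0, 0], 0], [[0, 0, 0], 0]]'

```text
clock: 14.73
ee_pos: [0.5476, -0.0594, 0.223]
tcp_rot: [-3.14, -0.001, 1.562]
contact_force: [-0.7, 0.1, -3.0]
opening: 0.0285
grip_force: 39.7
```

Emit:
servo_tool --rows '[[[-0.002, 0, 0.04], 0], [[-0.002, 0, 0.08], 0], [[-0.002, 0, 0.115], 0], [[-0.002, 0, 0.125], 0], [[-0.002, 0, 0.132], 0], [[-0.002, 0, 0.139], 0], [[-0.002, 0, 0.143], 0], [[-0.002, 0, 0.143], 0], [[-0.002, 0, 0.143], 0]]'

```text
clock: 15.48
ee_pos: [0.5496, -0.0624, 0.0832]
tcp_rot: [3.138, -0.0, 1.56]
contact_force: [-0.8, 1.2, 4.0]
opening: 0.029
grip_force: 41.1
```

Emit:
servo_tool --rows '[[[0, 0, 0], 0], [[0, 0, 0], 0], [[0, 0, 0], 0], [[0, 0, -0.04], 0], [[0, 0, -0.08], 0], [[0, 0, -0.12], 0], [[0, 0, -0.15], 0], [[0, 0, -0.19], 0], [[0, 0, -0.19], 0], [[0, 0, -0.19], 0]]' --gripper 0.7

```text
clock: 16.32
ee_pos: [0.5502, -0.0634, 0.2741]
tcp_rot: [3.134, 0.001, 1.559]
contact_force: [0.7, -0.2, -1.2]
opening: 0.0599
grip_force: 0.0
```

```bash
python3 look.py w6
```

```text
16.3167 [ 0.5502 -0.0634  0.2741] [3.1341e+00 1.0000e-03 1.5585e+00]
```

View pics/w6.png

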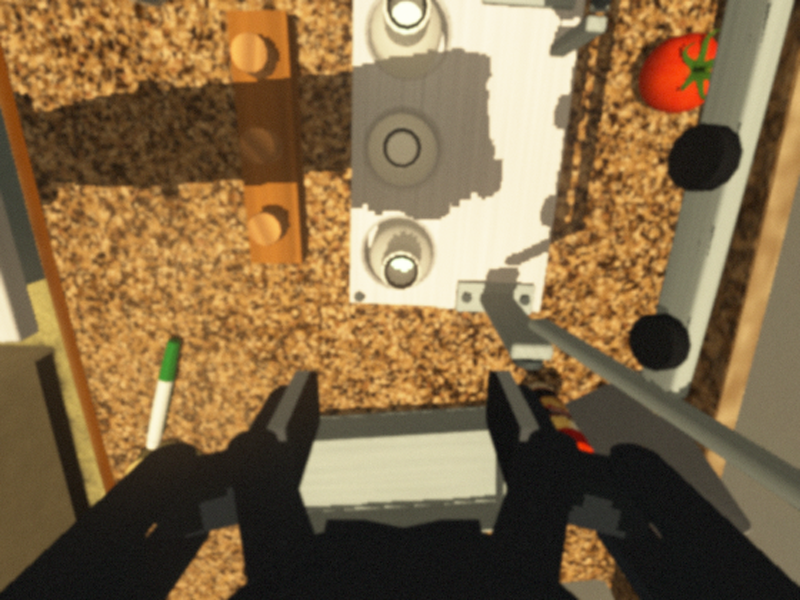

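All three flasks stand upright in their nests, with rings at (407,10), (402,148) and (401,271). The stopper heads are at (250,53), (257,146) and (266,228).

```bash
python3 - <<'E'
from h import *
for u,v in[(407,10),(402,148),(401,271)]: print("ring",W("w6",u,v,.111))
for u,v in[(250,53),(257,146),(266,228)]: print("stop",W("w6",u,v,.058))
E
```

```text
ring [0.5561 0.1023]
ring [0.552  0.0222]
ring [ 0.5502 -0.0618]
stop [0.4417 0.0913]
stop [0.4397 0.0265]
stop [ 0.4399 -0.0372]
```

Emit:
servo_tool --rows '[[[0.01, -0.04, 0], 0], [[0.02, -0.08, 0], 0], [[0.0245, -0.111, 0.02], 0], [[0.0245, -0.111, 0.06], 0], [[0.0245, -0.111, 0.1], 0], [[0.0245, -0.111, 0.14], 0], [[0.0245, -0.111, 0.18], 0], [[0.0245, -0.111, 0.215], 0], [[0.0245, -0.111, 0.225], 0], [[0.0245, -0.111, 0.225], 0]]'

```text
clock: 17.2
ee_pos: [0.4332, -0.0374, 0.0424]
tcp_rot: [-3.132, -0.002, 1.559]
contact_force: [-0.6, 0.3, 0.2]
opening: 0.0601
grip_force: 0.0
```

Emit:
servo_tool --rows '[[[0, 0, 0], 0], [[0, 0, 0], 0], [[0, 0, 0], 0]]'

```text
clock: 17.45
ee_pos: [0.4396, -0.0377, 0.0478]
tcp_rot: [3.137, 0.001, 1.559]
contact_force: [0.6, 0.4, -0.1]
opening: 0.0598
grip_force: 0.0
```

Aligned; lower 11 mm, grip and lift.

Emit:
servo_tool --rows '[[[0, 0, 0.006], 0], [[0, 0, 0.011], 0], [[0, 0, 0.011], 0], [[0, 0, 0.011], 0]]'

```text
clock: 17.78
ee_pos: [0.4372, -0.0377, 0.0346]
tcp_rot: [-3.141, 0.0, 1.559]
contact_force: [-0.3, -0.4, -0.2]
opening: 0.0598
grip_force: 0.0
```

Emit:
servo_tool --rows '[[[0, 0, 0], 0], [[0, 0, 0], 0], [[0, 0, 0], 0], [[0, 0, 0], 0], [[0, 0, 0], 0], [[0, 0, 0], 0]]' --gripper 0.2 --newtons 25

```text
clock: 18.28
ee_pos: [0.4376, -0.0376, 0.035]
tcp_rot: [3.141, 0.0, 1.559]
contact_force: [-1.0, -0.6, 2.7]
opening: 0.027
grip_force: 24.6
```

Emit:
servo_tool --rows '[[[0, 0, -0.04], 0], [[0, 0, -0.08], 0], [[0, 0, -0.12], 0], [[0, 0, -0.14], 0], [[0, 0, -0.14], 0], [[0, 0, -0.14], 0], [[0, 0, -0.14], 0]]'

```text
clock: 18.87
ee_pos: [0.4364, -0.0378, 0.1737]
tcp_rot: [-3.139, 0.0, 1.559]
contact_force: [0.2, 0.8, -0.4]
opening: 0.0271
grip_force: 26.4
```

Emit:
servo_tool --rows '[[[-0.008, 0.038, 0], 0], [[-0.016, 0.076, 0], 0], [[-0.023, 0.113, 0], 0], [[-0.023, 0.113, 0], 0], [[-0.023, 0.113, 0], 0], [[-0.023, 0.113, 0], 0], [[-0.023, 0.113, 0], 0], [[-0.023, 0.113, 0], 0]]'

```text
clock: 19.53
ee_pos: [0.5488, -0.0615, 0.1747]
tcp_rot: [-3.141, 0.001, 1.56]
contact_force: [-0.2, -0.1, -0.1]
opening: 0.0268
grip_force: 26.4
```

Emit:
servo_tool --rows '[[[0, 0, 0.02], 0], [[0, 0, 0.035], 0], [[0, 0, 0.042], 0], [[0, 0, 0.049], 0], [[0, 0, 0.055], 0], [[0, 0, 0.058], 0], [[0, 0, 0.059], 0], [[0, 0, 0.059], 0]]'

```text
clock: 20.2
ee_pos: [0.5505, -0.0619, 0.1163]
tcp_rot: [3.141, 0.0, 1.559]
contact_force: [0.3, -0.4, 0.5]
opening: 0.0265
grip_force: 26.5
```

Emit:
servo_tool --rows '[[[0, 0, 0.001], 0], [[0, 0, 0.001], 0], [[0, 0, 0.001], 0], [[0, 0, 0.001], 0], [[0, 0, -0.03], 0], [[0, 0, -0.07], 0], [[0, 0, -0.07], 0]]' --gripper 0.6

```text
clock: 20.78
ee_pos: [0.5552, -0.0613, 0.1933]
tcp_rot: [3.127, 0.001, 1.559]
contact_force: [2.1, 1.5, 1.3]
opening: 0.0512
grip_force: 0.0
```

Emit:
servo_tool --rows '[[[0.03, -0.028, 0], 0], [[0.06, -0.056, 0], 0], [[0.087, -0.084, 0], 0], [[0.087, -0.112, 0], 0], [[0.087, -0.112, 0.035], 0], [[0.087, -0.112, 0.075], 0], [[0.087, -0.112, 0.115], 0], [[0.087, -0.112, 0.135], 0], [[0.087, -0.112, 0.135], 0], [[0.087, -0.112, 0.135], 0]]'

```text
clock: 21.62
ee_pos: [0.4388, 0.0267, 0.0505]
tcp_rot: [-3.14, -0.001, 1.559]
contact_force: [1.1, 0.0, -0.6]
opening: 0.0516
grip_force: 0.0
```

Emit:
servo_tool --rows '[[[0, 0, 0], 0], [[0, 0, 0], 0], [[0, 0, 0], 0]]'

```text
clock: 21.87
ee_pos: [0.441, 0.0265, 0.0525]
tcp_rot: [3.137, 0.0, 1.559]
contact_force: [-0.6, 0.1, 0.3]
opening: 0.0515
grip_force: 0.0
```

Emit:
servo_tool --rows '[[[0, 0, 0.008], 0], [[0, 0, 0.016], 0], [[0, 0, 0.016], 0], [[0, 0, 0.016], 0]]'

```text
clock: 22.2
ee_pos: [0.4384, 0.0263, 0.0341]
tcp_rot: [-3.14, 0.0, 1.559]
contact_force: [-0.4, 0.0, -0.6]
opening: 0.051
grip_force: 0.0
```

Emit:
servo_tool --rows '[[[0, 0, 0], 0], [[0, 0, 0], 0], [[0, 0, 0], 0], [[0, 0, 0], 0], [[0, 0, 0], 0], [[0, 0, 0], 0]]' --gripper 0.2

```text
clock: 22.7
ee_pos: [0.4394, 0.0265, 0.0349]
tcp_rot: [3.141, -0.0, 1.559]
contact_force: [0.1, 0.5, -0.2]
opening: 0.0271
grip_force: 24.6
```

Emit:
servo_tool --rows '[[[0, 0, -0.04], 0], [[0, 0, -0.08], 0], [[0, 0, -0.12], 0], [[0, 0, -0.14], 0], [[0, 0, -0.14], 0], [[0, 0, -0.14], 0], [[0, 0, -0.14], 0]]'

```text
clock: 23.28
ee_pos: [0.4382, 0.0261, 0.1738]
tcp_rot: [-3.14, 0.0, 1.559]
contact_force: [-0.3, -0.3, -0.7]
opening: 0.0271
grip_force: 26.1
```

Emit:
servo_tool --rows '[[[-0.002, 0.038, 0], 0], [[-0.003, 0.076, 0], 0], [[-0.003, 0.113, 0], 0], [[-0.003, 0.113, 0], 0], [[-0.003, 0.113, 0], 0], [[-0.003, 0.113, 0], 0], [[-0.003, 0.113, 0], 0], [[-0.003, 0.113, 0], 0]]'

```text
clock: 23.95
ee_pos: [0.5508, 0.0222, 0.1747]
tcp_rot: [-3.141, 0.001, 1.56]
contact_force: [-1.5, 0.7, -0.4]
opening: 0.0271
grip_force: 26.1
```

Emit:
servo_tool --rows '[[[0, 0.001, 0.02], 0], [[0, 0.001, 0.035], 0], [[0, 0.001, 0.042], 0], [[0, 0.001, 0.049], 0], [[0, 0.001, 0.055], 0], [[0, 0.001, 0.058], 0], [[0, 0.001, 0.059], 0], [[0, 0.001, 0.059], 0]]'

```text
clock: 24.62
ee_pos: [0.5534, 0.0221, 0.1163]
tcp_rot: [3.141, 0.0, 1.559]
contact_force: [0.4, -0.4, -0.5]
opening: 0.0271
grip_force: 26.1
```

Emit:
servo_tool --rows '[[[0, 0, 0.001], 0], [[0, 0, 0.001], 0], [[0, 0, 0.001], 0], [[0, 0, 0.001], 0], [[0, 0, -0.03], 0], [[0, 0, -0.07], 0], [[0, 0, -0.07], 0]]' --gripper 0.6

```text
clock: 25.2
ee_pos: [0.558, 0.0235, 0.1933]
tcp_rot: [3.128, -0.002, 1.559]
contact_force: [2.1, -0.0, 1.4]
opening: 0.0513
grip_force: 0.0
```

Emit:
servo_tool --rows '[[[0.02, -0.028, 0], 0], [[0.04, -0.056, 0], 0], [[0.067, -0.084, 0], 0], [[0.067, -0.111, 0], 0], [[0.067, -0.111, 0.035], 0], [[0.067, -0.111, 0.075], 0], [[0.067, -0.111, 0.115], 0], [[0.067, -0.111, 0.135], 0], [[0.067, -0.111, 0.135], 0], [[0.067, -0.111, 0.135], 0]]'

```text
clock: 26.03
ee_pos: [0.4425, 0.0906, 0.0505]
tcp_rot: [-3.14, -0.0, 1.559]
contact_force: [0.1, 0.2, 0.4]
opening: 0.0512
grip_force: 0.0
```

Emit:
servo_tool --rows '[[[0, 0, 0], 0], [[0, 0, 0], 0], [[0, 0, 0], 0]]'

```text
clock: 26.28
ee_pos: [0.4448, 0.0907, 0.0526]
tcp_rot: [3.137, -0.0, 1.559]
contact_force: [0.1, -0.2, -0.4]
opening: 0.0515
grip_force: 0.0
```

Emit:
servo_tool --rows '[[[0, -0.002, 0.008], 0], [[0, -0.002, 0.016], 0], [[0, -0.002, 0.016], 0], [[0, -0.002, 0.016], 0]]'

```text
clock: 26.62
ee_pos: [0.4401, 0.0901, 0.0341]
tcp_rot: [-3.14, 0.0, 1.559]
contact_force: [-0.6, -0.5, -0.3]
opening: 0.0519
grip_force: 0.0
```

Emit:
servo_tool --rows '[[[0, 0, 0], 0], [[0, 0, 0], 0], [[0, 0, 0], 0], [[0, 0, 0], 0], [[0, 0, 0], 0], [[0, 0, 0], 0]]' --gripper 0.2

```text
clock: 27.12
ee_pos: [0.4412, 0.0905, 0.035]
tcp_rot: [3.141, -0.0, 1.559]
contact_force: [-0.1, 0.6, 0.7]
opening: 0.0268
grip_force: 24.6
```

Emit:
servo_tool --rows '[[[0, 0, -0.04], 0], [[0, 0, -0.08], 0], [[0, 0, -0.12], 0], [[0, 0, -0.14], 0], [[0, 0, -0.14], 0], [[0, 0, -0.14], 0], [[0, 0, -0.14], 0]]'

```text
clock: 27.7
ee_pos: [0.44, 0.0898, 0.1738]
tcp_rot: [-3.14, 0.001, 1.559]
contact_force: [-0.3, -0.1, -0.8]
opening: 0.0273
grip_force: 25.6
```

Emit:
servo_tool --rows '[[[0.006, 0.038, 0], 0], [[0.012, 0.076, 0], 0], [[0.0175, 0.114, 0], 0], [[0.0175, 0.114, 0], 0], [[0.0175, 0.114, 0], 0], [[0.0175, 0.114, 0], 0], [[0.0175, 0.114, 0], 0], [[0.0175, 0.114, 0], 0]]'

```text
clock: 28.37
ee_pos: [0.5538, 0.1065, 0.1748]
tcp_rot: [-3.141, 0.001, 1.56]
contact_force: [0.7, -0.1, -0.6]
opening: 0.0273
grip_force: 25.6
```

```bash
python3 look.py w7; python3 -c "
from h import *
im=cv2.imread('pics/w7.png');cv2.imwrite('pics/w7c.png',cv2.resize(im[250:560,250:650],None,fx=2,fy=1.9))"
```

```text
28.3667 [0.5538 0.1065 0.1748] [-3.1409e+00  1.1000e-03  1.5599e+00]
```

View pics/w7c.png

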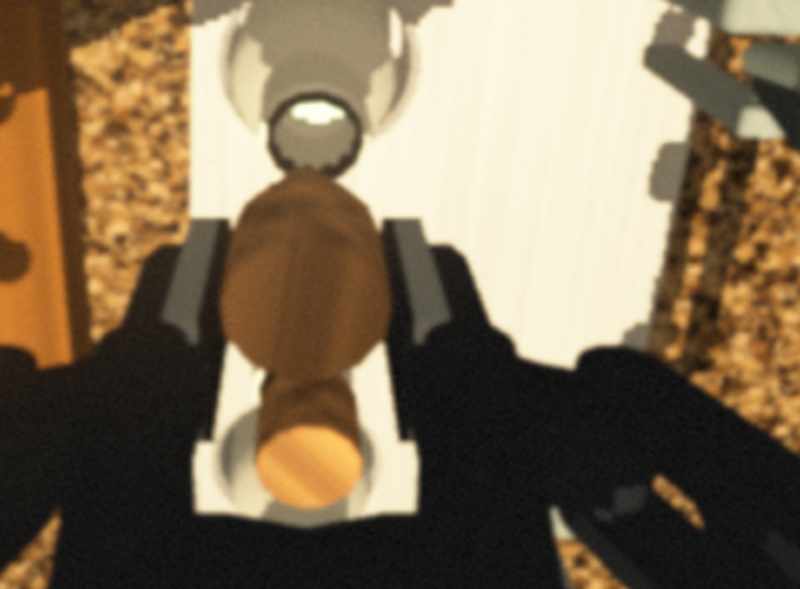

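The stopper is held above the flask. The ring centre is at crop (315,134), and stopper 2 is seen seated upright behind it.

```bash
python3 -c "
from h import *
print(W('w7',407.5,320.5,.111))"
```

```text
[0.5561 0.1075]
```

Emit:
servo_tool --rows '[[[0.001, 0.001, 0.02], 0], [[0.001, 0.001, 0.035], 0], [[0.001, 0.001, 0.042], 0], [[0.001, 0.001, 0.049], 0], [[0.001, 0.001, 0.055], 0], [[0.001, 0.001, 0.058], 0], [[0.001, 0.001, 0.06], 0], [[0.001, 0.001, 0.06], 0]]'

```text
clock: 29.08
ee_pos: [0.5566, 0.1071, 0.1155]
tcp_rot: [3.141, 0.001, 1.558]
contact_force: [-1.0, -0.9, 2.5]
opening: 0.0269
grip_force: 25.9
```

Emit:
servo_tool --rows '[[[0, 0, 0], 0], [[0, 0, 0], 0], [[0, 0, 0], 0], [[0, 0, -0.03], 0], [[0, 0, -0.07], 0], [[0, 0, -0.11], 0], [[0, 0, -0.15], 0], [[0, 0, -0.19], 0], [[0, 0, -0.22], 0], [[0, 0, -0.22], 0]]' --gripper 0.6

```text
clock: 29.92
ee_pos: [0.5588, 0.1098, 0.3425]
tcp_rot: [3.128, -0.005, 1.559]
contact_force: [0.3, 0.0, 0.8]
opening: 0.0519
grip_force: 0.0
```

Emit:
servo_tool --rows '[[[-0.03, 0, 0], 0.9], [[-0.06, 0.01, 0], 1.8], [[-0.091, 0.02, 0], 2.7], [[-0.091, 0.02, 0], 2.7], [[-0.091, 0.02, 0], 2.7], [[-0.091, 0.02, 0], 2.7], [[-0.091, 0.02, 0], 2.7]]'

```text
clock: 30.5
ee_pos: [0.5746, 0.0183, 0.3347]
tcp_rot: [-3.141, -0.001, 1.515]
contact_force: [-0.8, -0.4, -0.5]
opening: 0.0514
grip_force: 0.0
```

```bash
python3 look.py w8
```

```text
30.5 [0.5746 0.0183 0.3347] [-3.1411e+00 -1.2000e-03  1.5149e+00]
```

View pics/w8.png

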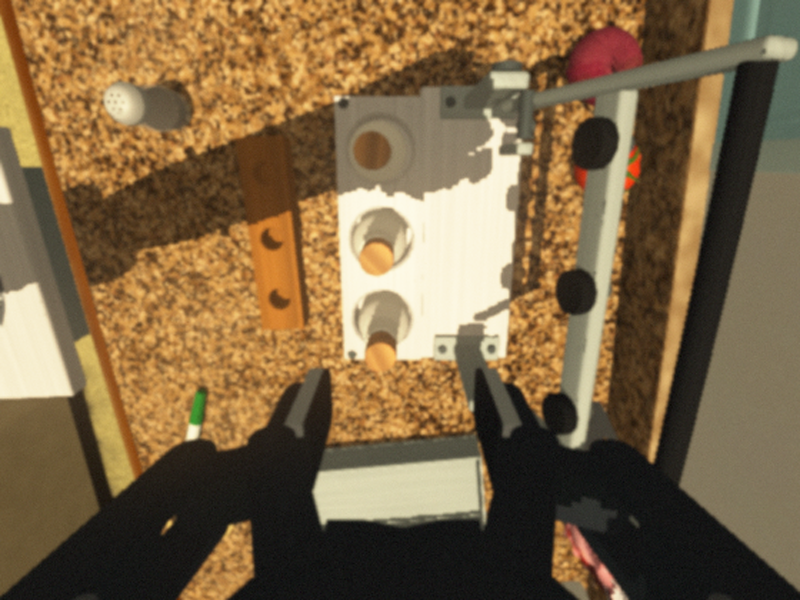

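All three stoppers stand in the necks. The handle bar (black) runs from (757,70) to (668,470).

```bash
python3 - <<'E'
from h import *
for u,v in((757,70),(712,270),(668,470)): print(W('w8',u,v,.299))
E
```

```text
[0.7128 0.1221]
[0.7077 0.0454]
[ 0.7028 -0.0569]
```

Emit:
servo_tool --rows '[[[0.003, 0.04, 0], 0], [[0.003, 0.08, 0], 0], [[0.003, 0.12, 0], 0], [[0.003, 0.131, 0], 0], [[0.003, 0.131, 0], 0], [[0.003, 0.131, 0], 0], [[0.003, 0.131, 0], 0]]'

```text
clock: 31.13
ee_pos: [0.7051, 0.013, 0.3359]
tcp_rot: [3.141, -0.001, 1.514]
contact_force: [-0.6, 0.2, 0.5]
opening: 0.0513
grip_force: 0.0
```

Emit:
servo_tool --rows '[[[0, 0, 0], 0], [[0, 0, 0], 0], [[0, 0, 0], 0]]'

```text
clock: 31.38
ee_pos: [0.7053, 0.0113, 0.3365]
tcp_rot: [3.14, 0.001, 1.512]
contact_force: [0.7, 0.2, -0.3]
opening: 0.0514
grip_force: 0.0
```

Emit:
servo_tool --rows '[[[0, 0, 0.03], 0], [[0, 0, 0.056], 0], [[0, 0, 0.056], 0], [[0, 0, 0.056], 0], [[0, 0, 0.056], 0]]'

```text
clock: 31.8
ee_pos: [0.7065, 0.0113, 0.2809]
tcp_rot: [3.139, -0.0, 1.511]
contact_force: [0.6, -0.2, -0.4]
opening: 0.0514
grip_force: 0.0
```

Emit:
servo_tool --rows '[[[0, 0, 0], 0], [[0, 0, 0], 0], [[0, 0, 0], 0], [[0, 0, 0], 0], [[0, 0, 0], 0], [[0, 0, 0], 0], [[0, 0, 0], 0]]' --gripper 0.05 --newtons 40

```text
clock: 32.38
ee_pos: [0.7058, 0.0119, 0.2806]
tcp_rot: [3.141, -0.001, 1.512]
contact_force: [-2.9, 0.2, 5.6]
opening: 0.0114
grip_force: 39.1
```

```bash
python3 - <<'E'
import numpy as np
for t in np.arange(0,1.86,.1).tolist()+[1.85]:
    p=np.radians(109.3)-t; x=-175.3*np.cos(p);z=175.3*np.sin(p)
    print(round(t,2),"y'",round(x-57.9,0),"z'",round(165.4-z,0))
E
```

```text
0.0 y' 0.0 z' -0.0
0.1 y' -17.0 z' -5.0
0.2 y' -34.0 z' -8.0
0.3 y' -51.0 z' -10.0
0.4 y' -69.0 z' -10.0
0.5 y' -86.0 z' -8.0
0.6 y' -103.0 z' -4.0
0.7 y' -120.0 z' 2.0
0.8 y' -136.0 z' 9.0
0.9 y' -151.0 z' 17.0
1.0 y' -166.0 z' 27.0
1.1 y' -179.0 z' 39.0
1.2 y' -191.0 z' 51.0
1.3 y' -202.0 z' 65.0
1.4 y' -211.0 z' 80.0
1.5 y' -219.0 z' 96.0
1.6 y' -225.0 z' 112.0
1.7 y' -229.0 z' 129.0
1.8 y' -232.0 z' 147.0
1.85 y' -233.0 z' 155.0
```

Emit:
servo_tool --rows '[[[0, -0.017, -0.005], 0], [[0, -0.034, -0.008], 0], [[0, -0.051, -0.01], 0], [[0, -0.069, -0.01], 0], [[0, -0.086, -0.008], 0], [[0, -0.103, -0.004], 0], [[0, -0.12, 0.002], 0], [[0, -0.136, 0.009], 0], [[0, -0.151, 0.017], 0], [[0, -0.166, 0.027], 0]]'

```text
clock: 33.22
ee_pos: [0.5412, 0.0217, 0.2531]
tcp_rot: [3.136, -0.0, 1.512]
contact_force: [-0.6, -0.4, 1.5]
opening: 0.0117
grip_force: 42.6
```

Emit:
servo_tool --rows '[[[0, 0, 0], 0], [[0, 0, 0], 0], [[0, 0, 0], 0]]'

```text
clock: 33.47
ee_pos: [0.5397, 0.0217, 0.2523]
tcp_rot: [-3.139, -0.0, 1.512]
contact_force: [-6.0, 0.5, 3.9]
opening: 0.0117
grip_force: 42.7
```

Emit:
servo_tool --rows '[[[0, -0.013, 0.012], 0], [[0, -0.025, 0.024], 0], [[0, -0.036, 0.038], 0], [[0, -0.045, 0.053], 0], [[0, -0.053, 0.069], 0], [[0, -0.059, 0.085], 0], [[0, -0.063, 0.102], 0], [[0, -0.065, 0.111], 0], [[0, -0.065, 0.111], 0]]'

```text
clock: 34.22
ee_pos: [0.475, 0.0255, 0.1388]
tcp_rot: [-3.139, -0.001, 1.512]
contact_force: [-1.2, 0.8, -5.7]
opening: 0.0117
grip_force: 44.1
```

Emit:
servo_tool --rows '[[[0, 0, 0], 0], [[0, 0, 0], 0], [[0, 0, 0], 0]]'

```text
clock: 34.47
ee_pos: [0.4754, 0.0254, 0.141]
tcp_rot: [-3.141, -0.0, 1.512]
contact_force: [-2.5, 1.8, -6.1]
opening: 0.0114
grip_force: 44.1
```

Emit:
servo_tool --rows '[[[0, 0, 0.005], 0], [[0, -0.001, 0.01], 0], [[0, -0.001, 0.014], 0], [[0, -0.001, 0.017], 0], [[0, -0.001, 0.019], 0], [[0, -0.001, 0.019], 0], [[0, -0.001, 0.019], 0]]'

```text
clock: 35.05
ee_pos: [0.4735, 0.0255, 0.1227]
tcp_rot: [-3.14, 0.001, 1.512]
contact_force: [-7.7, 2.1, 0.9]
opening: 0.0116
grip_force: 45.1
```

Emit:
servo_tool --rows '[[[0, 0, 0.003], 0], [[0, 0, 0.006], 0], [[0, 0, 0.008], 0], [[0, 0, 0.008], 0], [[0, 0, 0.008], 0]]'

```text
clock: 35.47
ee_pos: [0.4734, 0.0255, 0.121]
tcp_rot: [-3.14, 0.006, 1.512]
contact_force: [-22.5, -1.2, 44.2]
opening: 0.0116
grip_force: 49.8
```

Emit:
servo_tool --rows '[[[0, 0.001, -0.015], 0], [[0, 0.001, -0.027], 0], [[0, 0.003, -0.036], 0], [[0, 0.007, -0.053], 0], [[0, 0.013, -0.069], 0], [[0, 0.021, -0.085], 0], [[0, 0.03, -0.1], 0], [[0, 0.041, -0.114], 0], [[0, 0.053, -0.126], 0], [[0, 0.066, -0.138], 0]]'

```text
clock: 36.3
ee_pos: [0.5382, 0.0217, 0.2532]
tcp_rot: [-3.136, 0.001, 1.512]
contact_force: [-5.5, 1.5, 1.0]
opening: 0.0114
grip_force: 40.8
```

Emit:
servo_tool --rows '[[[0, 0.015, -0.01], 0], [[0, 0.03, -0.018], 0], [[0, 0.046, -0.025], 0], [[0, 0.063, -0.031], 0], [[0, 0.08, -0.035], 0], [[0, 0.097, -0.037], 0], [[0, 0.115, -0.037], 0], [[0, 0.132, -0.035], 0], [[0, 0.149, -0.032], 0], [[0, 0.166, -0.027], 0]]'

```text
clock: 37.13
ee_pos: [0.7063, 0.0116, 0.2821]
tcp_rot: [3.141, -0.002, 1.51]
contact_force: [-50.9, 1.1, 38.7]
opening: 0.0114
grip_force: 47.6
```

Emit:
servo_tool --rows '[[[0, 0, 0], 0], [[0, 0, 0], 0], [[0, 0, 0], 0]]'

```text
clock: 37.38
ee_pos: [0.7058, 0.0117, 0.2822]
tcp_rot: [3.14, -0.001, 1.511]
contact_force: [-6.9, 0.8, 5.1]
opening: 0.0117
grip_force: 42.6
```

Emit:
servo_tool --rows '[[[0, 0, 0], 0], [[0, 0, 0], 0], [[0, 0, 0], 0], [[0, 0, 0], 0], [[0, 0, -0.03], 0], [[0, 0, -0.055], 0], [[0, 0, -0.055], 0], [[0, 0, -0.055], 0]]' --gripper 0.6

```text
clock: 38.05
ee_pos: [0.7071, 0.0117, 0.3359]
tcp_rot: [3.137, -0.001, 1.511]
contact_force: [0.2, -0.8, -0.8]
opening: 0.0514
grip_force: 0.0
```

Emit:
servo_tool --rows '[[[0, -0.04, 0], -0.9], [[0, -0.08, 0], -1.8], [[0, -0.12, 0], -2.7], [[-0.02, -0.15, 0], -2.7], [[-0.06, -0.15, 0.0], -2.7], [[-0.06, -0.15, 0], -2.7], [[-0.06, -0.15, 0], -2.7], [[-0.06, -0.15, 0], -2.7], [[-0.06, -0.15, 0], -2.7]]'

```text
clock: 38.8
ee_pos: [0.5528, -0.0385, 0.3332]
tcp_rot: [-3.141, -0.001, 1.56]
contact_force: [-0.4, 0.5, 0.1]
opening: 0.0514
grip_force: 0.0
```

```bash
python3 look.py w9
```

```text
38.8 [ 0.5528 -0.0385  0.3332] [-3.1409e+00 -1.0000e-03  1.5603e+00]
```

View pics/w9.png

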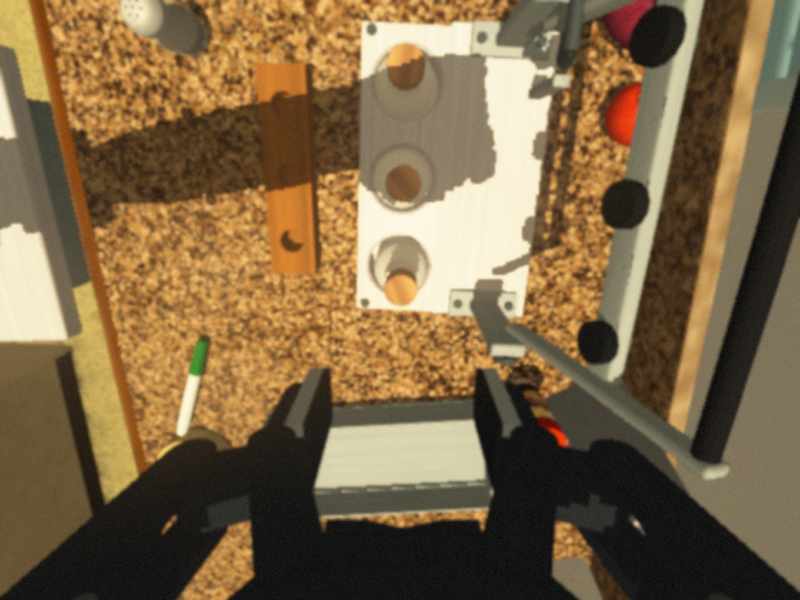

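```bash
python3 - <<'E'
from h import *
for u,v in((407,65),(403,184),(400,287)): print('stop',W('w9',u,v,.134),W('w9',u,v,.139))
print(W('w9',400,402,0),W('w9',400,425,.045),W('w9',400,513,.045),W('w9',400,487,.003))
print(W('w1',316,443,0),W('w1',314,470,.045),W('w1',535,432,0),W('w1',540,460,.045))
print(W('w6',300,500,.003),W('w6',318,440,.045),W('w6',490,430,.045),W('w6',503,500,.003))
E
```

```text
stop [0.5572 0.1038] [0.5572 0.1029]
stop [0.5536 0.0223] [0.5536 0.0226]
stop [ 0.5503 -0.0591] [ 0.5503 -0.0577]
[ 0.5472 -0.2468] [ 0.5474 -0.2498] [ 0.5458 -0.377 ] [ 0.5456 -0.3741]
[ 0.3812 -0.2564] [ 0.3876 -0.2562] [ 0.6254 -0.2446] [ 0.6178 -0.2464]
[ 0.4275 -0.3651] [ 0.4647 -0.2517] [ 0.6369 -0.243 ] [ 0.6673 -0.3697]
```

```bash
python3 - <<'E'
from h import *
im=get_image("side")
for p in((.557,.108),(.5525,.0235),(.549,-.0615)): print([np.round(w2px("side",(*p,z))) for z in(.076,.106,.134,.139)])
cv2.imwrite("pics/side2.png",cv2.resize(im[215:305,240:360],(800,600),interpolation=cv2.INTER_CUBIC))
E
```

```text
[array([276., 274.]), array([276., 266.]), array([275., 259.]), array([275., 258.])]
[array([278., 258.]), array([278., 250.]), array([278., 243.]), array([278., 241.])]
[array([280., 242.]), array([280., 235.]), array([280., 228.]), array([280., 226.])]
```

View pics/side2.png

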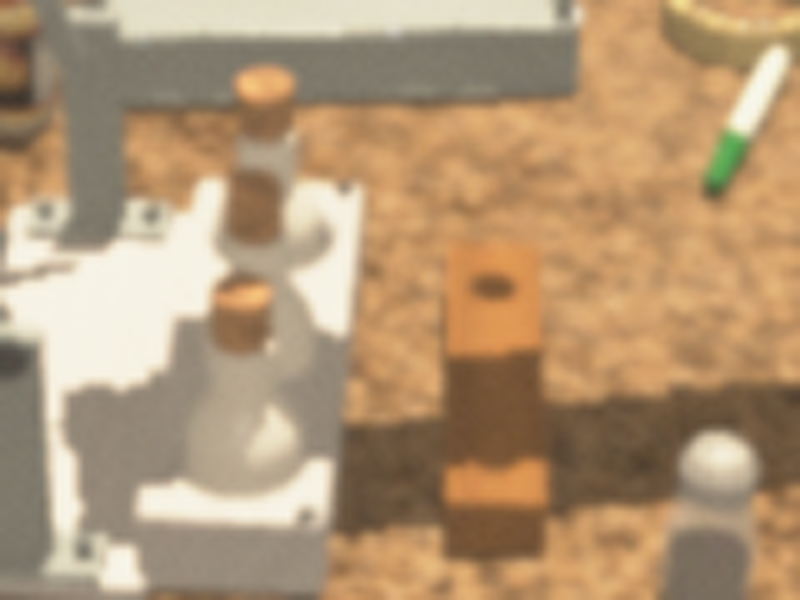

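No black ring shows at the three necks, and the cork heads rest directly on the rims, so the stoppers are pressed home. Next, the flasks go to the tray.

Emit:
servo_tool --rows '[[[-0.023, -0.003, 0.0], 0], [[-0.023, -0.003, 0.04], 0], [[-0.023, -0.003, 0.08], 0], [[-0.023, -0.003, 0.12], 0], [[-0.023, -0.003, 0.15], 0], [[-0.023, -0.003, 0.15], 0], [[-0.023, -0.003, 0.15], 0], [[-0.023, -0.003, 0.15], 0]]'

```text
clock: 39.57
ee_pos: [0.5513, -0.0615, 0.1859]
tcp_rot: [3.138, -0.001, 1.56]
contact_force: [-1.3, 0.0, 2.1]
opening: 0.0513
grip_force: 0.0
```

Emit:
servo_tool --rows '[[[0, 0, 0.04], 0], [[0, 0, 0.075], 0], [[0, 0, 0.095], 0], [[0, 0, 0.102], 0], [[0, 0, 0.102], 0], [[0, 0, 0.102], 0], [[0, 0, 0.102], 0]]'

```text
clock: 40.15
ee_pos: [0.5521, -0.0622, 0.0847]
tcp_rot: [3.136, 0.0, 1.559]
contact_force: [-0.5, -0.4, 0.1]
opening: 0.0513
grip_force: 0.0
```

Emit:
servo_tool --rows '[[[0, 0, 0], 0], [[0, 0, 0], 0], [[0, 0, 0], 0], [[0, 0, 0], 0], [[0, 0, 0], 0], [[0, 0, 0], 0]]' --gripper 0.2

```text
clock: 40.65
ee_pos: [0.5506, -0.0624, 0.0838]
tcp_rot: [3.139, 0.001, 1.559]
contact_force: [-2.1, -0.7, 5.9]
opening: 0.029
grip_force: 39.1
```

Emit:
servo_tool --rows '[[[0, 0, -0.03], 0], [[0, 0, -0.06], 0], [[0, 0, -0.09], 0], [[0, 0, -0.12], 0], [[0, 0, -0.12], 0], [[0, 0, -0.12], 0]]'

```text
clock: 41.15
ee_pos: [0.5505, -0.0623, 0.2034]
tcp_rot: [3.138, 0.001, 1.559]
contact_force: [0.3, 0.2, -4.6]
opening: 0.0286
grip_force: 40.9
```

Emit:
servo_tool --rows '[[[-0.04, 0, 0], 0], [[-0.08, 0, 0], 0], [[-0.12, 0.01, 0], 0], [[-0.16, 0.03, 0], 0], [[-0.2, 0.05, 0], 0], [[-0.24, 0.063, 0], 0], [[-0.249, 0.063, 0], 0], [[-0.249, 0.063, 0], 0], [[-0.249, 0.063, 0], 0], [[-0.249, 0.063, 0], 0]]'

```text
clock: 41.98
ee_pos: [0.6085, -0.3106, 0.1989]
tcp_rot: [-3.137, -0.003, 1.56]
contact_force: [-0.3, 0.0, -3.5]
opening: 0.029
grip_force: 40.7
```

```bash
python3 look.py w10
```

```text
41.9833 [ 0.6085 -0.3106  0.1989] [-3.1372 -0.0034  1.5603]
```

View pics/w10.png

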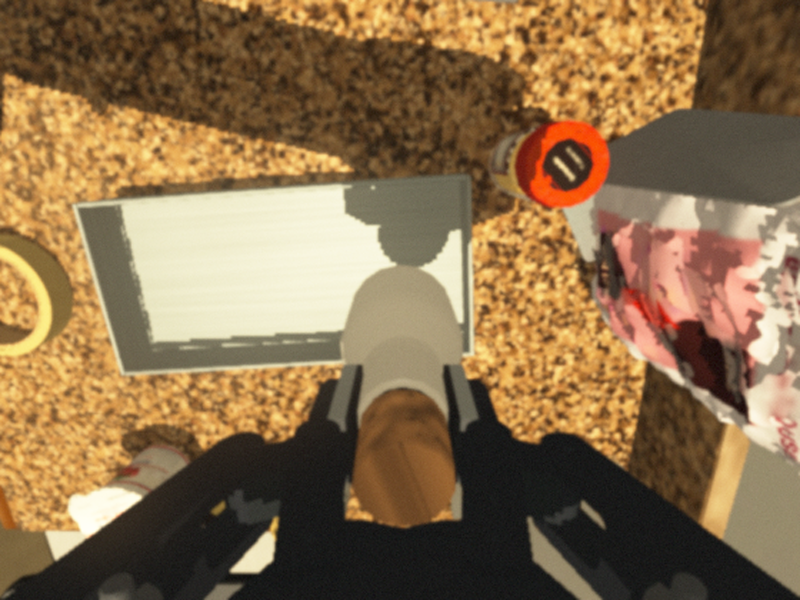

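The whole tray is visible, with rim corners at (76,205), (470,178), (472,354) and (123,374). I compute its centre next.

```bash
python3 - <<'E'
from h import *
P=np.array([W('w10',u,v,.045) for u,v in((76,205),(470,178),(472,354),(123,374))]);print(P,P.mean(0))
E
```

```text
[[ 0.3868 -0.2576]
 [ 0.6528 -0.2436]
 [ 0.6588 -0.3701]
 [ 0.3928 -0.3849]] [ 0.5228  -0.31405]
```

Emit:
servo_tool --rows '[[[0, 0, 0.04], 0], [[0, 0, 0.08], 0], [[0, 0, 0.105], 0], [[0, 0, 0.113], 0], [[0, 0, 0.118], 0], [[0, 0, 0.122], 0], [[0, 0, 0.122], 0], [[0, 0, 0.122], 0]]'

```text
clock: 42.7
ee_pos: [0.6115, -0.3124, 0.0824]
tcp_rot: [3.137, 0.002, 1.559]
contact_force: [0.5, 0.0, -3.1]
opening: 0.0288
grip_force: 40.7
```

Emit:
servo_tool --rows '[[[0, 0, 0.001], 0], [[0, 0, 0.003], 0], [[0, 0, 0.003], 0], [[0, 0, 0.003], 0]]'

```text
clock: 43.03
ee_pos: [0.6114, -0.3124, 0.081]
tcp_rot: [3.137, 0.002, 1.559]
contact_force: [-2.2, 0.2, 6.5]
opening: 0.0288
grip_force: 41.6
```

Emit:
servo_tool --rows '[[[0, 0, 0], 0], [[0, 0, 0], 0], [[0, 0, 0], 0], [[0, 0, 0], 0], [[0, 0, -0.04], 0], [[0, 0, -0.08], 0], [[0, 0, -0.12], 0], [[0, 0, -0.16], 0], [[0, 0, -0.16], 0], [[0, 0, -0.16], 0]]' --gripper 0.6

```text
clock: 43.87
ee_pos: [0.6116, -0.3124, 0.2409]
tcp_rot: [3.134, 0.003, 1.559]
contact_force: [0.2, 0.2, -0.4]
opening: 0.0511
grip_force: 0.0
```

Emit:
servo_tool --rows '[[[0.02, -0.03, 0], 0], [[0.05, -0.062, 0], 0], [[0.09, -0.062, 0], 0], [[0.13, -0.062, 0], 0], [[0.17, -0.062, 0], 0], [[0.21, -0.062, 0], 0], [[0.25, -0.062, 0], 0], [[0.29, -0.062, 0], 0], [[0.33, -0.062, 0], 0], [[0.334, -0.062, 0], 0]]'

```text
clock: 44.7
ee_pos: [0.5491, 0.034, 0.2361]
tcp_rot: [-3.139, -0.008, 1.574]
contact_force: [-0.1, 1.3, 0.3]
opening: 0.0513
grip_force: 0.0
```

Emit:
servo_tool --rows '[[[0, 0, 0], 0], [[0, 0, 0], 0], [[0, 0, 0], 0], [[0, 0, 0], 0], [[0, 0, 0], 0]]'

```text
clock: 45.12
ee_pos: [0.5516, 0.0204, 0.2363]
tcp_rot: [-3.141, 0.001, 1.555]
contact_force: [0.1, -0.2, -0.6]
opening: 0.0512
grip_force: 0.0
```

Emit:
servo_tool --rows '[[[0, 0.001, 0.04], 0], [[0, 0.001, 0.08], 0], [[0, 0.001, 0.12], 0], [[0, 0.001, 0.145], 0], [[0, 0.001, 0.152], 0], [[0, 0.001, 0.152], 0], [[0, 0.001, 0.152], 0], [[0, 0.001, 0.152], 0]]'

```text
clock: 45.78
ee_pos: [0.5546, 0.0227, 0.0872]
tcp_rot: [3.137, -0.001, 1.558]
contact_force: [-0.4, 0.0, 0.5]
opening: 0.0513
grip_force: 0.0
```

Emit:
servo_tool --rows '[[[0, 0, 0], 0], [[0, 0, 0], 0], [[0, 0, 0], 0], [[0, 0, 0], 0], [[0, 0, 0], 0], [[0, 0, 0], 0]]' --gripper 0.2

```text
clock: 46.28
ee_pos: [0.5533, 0.0228, 0.087]
tcp_rot: [3.139, 0.0, 1.559]
contact_force: [-2.6, 0.7, 5.4]
opening: 0.0287
grip_force: 39.0
```

Emit:
servo_tool --rows '[[[0, 0, -0.03], 0], [[0, 0, -0.06], 0], [[0, 0, -0.09], 0], [[0, 0, -0.12], 0], [[0, 0, -0.12], 0], [[0, 0, -0.12], 0]]'

```text
clock: 46.78
ee_pos: [0.5535, 0.023, 0.2065]
tcp_rot: [3.137, -0.0, 1.559]
contact_force: [-0.2, 0.3, -5.5]
opening: 0.0286
grip_force: 42.0
```

Emit:
servo_tool --rows '[[[-0.04, -0.013, 0], 0], [[-0.08, -0.026, 0], 0], [[-0.12, -0.026, 0], 0], [[-0.16, -0.026, 0], 0], [[-0.2, -0.026, 0], 0], [[-0.24, -0.026, 0], 0], [[-0.28, -0.026, 0], 0], [[-0.32, -0.026, 0], 0], [[-0.337, -0.026, 0], 0], [[-0.337, -0.026, 0], 0]]'

```text
clock: 47.62
ee_pos: [0.518, -0.3233, 0.2005]
tcp_rot: [-3.134, 0.003, 1.547]
contact_force: [-0.4, -1.4, -4.0]
opening: 0.0287
grip_force: 41.9
```

Emit:
servo_tool --rows '[[[0, 0, 0], 0], [[0, 0, 0], 0], [[0, 0, 0], 0], [[0, 0, 0], 0], [[0, 0, 0], 0]]'

```text
clock: 48.03
ee_pos: [0.5227, -0.3128, 0.2048]
tcp_rot: [-3.141, -0.0, 1.561]
contact_force: [0.3, 0.1, -4.4]
opening: 0.0288
grip_force: 41.9
```

Emit:
servo_tool --rows '[[[0, 0, 0.04], 0], [[0, 0, 0.08], 0], [[0, 0, 0.105], 0], [[0, 0, 0.113], 0], [[0, 0, 0.118], 0], [[0, 0, 0.122], 0], [[0, 0, 0.122], 0], [[0, 0, 0.122], 0]]'

```text
clock: 48.7
ee_pos: [0.5246, -0.3148, 0.0852]
tcp_rot: [3.137, 0.002, 1.559]
contact_force: [0.2, -0.3, -3.9]
opening: 0.029
grip_force: 42.0
```

Emit:
servo_tool --rows '[[[0, 0, 0.001], 0], [[0, 0, 0.002], 0], [[0, 0, 0.002], 0]]'

```text
clock: 48.95
ee_pos: [0.5248, -0.3141, 0.0843]
tcp_rot: [3.137, 0.002, 1.559]
contact_force: [-2.1, 1.6, 6.8]
opening: 0.0288
grip_force: 42.9
```

Emit:
servo_tool --rows '[[[0, 0, 0], 0], [[0, 0, 0], 0], [[0, 0, 0], 0], [[0, 0, 0], 0], [[0, 0, -0.04], 0], [[0, 0, -0.08], 0], [[0, 0, -0.12], 0], [[0, 0, -0.16], 0], [[0, 0, -0.16], 0], [[0, 0, -0.16], 0]]' --gripper 0.6

```text
clock: 49.78
ee_pos: [0.5245, -0.3146, 0.2442]
tcp_rot: [3.135, 0.003, 1.559]
contact_force: [0.4, -0.7, -0.6]
opening: 0.0512
grip_force: 0.0
```

Emit:
servo_tool --rows '[[[0.04, 0, 0], 0], [[0.08, 0.01, 0], 0], [[0.12, 0.02, 0], 0], [[0.16, 0.027, 0], 0], [[0.2, 0.027, 0], 0], [[0.24, 0.027, 0], 0], [[0.28, 0.027, 0], 0], [[0.32, 0.027, 0], 0], [[0.36, 0.027, 0], 0], [[0.4, 0.027, 0], 0]]'

```text
clock: 50.62
ee_pos: [0.553, 0.0866, 0.2389]
tcp_rot: [-3.138, 0.001, 1.559]
contact_force: [1.7, -0.5, -0.2]
opening: 0.051
grip_force: 0.0
```

Emit:
servo_tool --rows '[[[0.022, 0, 0], 0], [[0.022, 0, 0], 0], [[0.022, 0, 0], 0], [[0.022, 0, 0], 0], [[0.022, 0, 0], 0], [[0.022, 0, 0], 0]]'

```text
clock: 51.12
ee_pos: [0.5548, 0.105, 0.2401]
tcp_rot: [-3.141, 0.001, 1.555]
contact_force: [0.5, -1.3, 0.3]
opening: 0.0511
grip_force: 0.0
```

Emit:
servo_tool --rows '[[[0.001, 0.001, 0.04], 0], [[0.001, 0.001, 0.08], 0], [[0.001, 0.001, 0.12], 0], [[0.001, 0.001, 0.148], 0], [[0.001, 0.001, 0.156], 0], [[0.001, 0.001, 0.156], 0], [[0.001, 0.001, 0.156], 0], [[0.001, 0.001, 0.156], 0]]'

```text
clock: 51.78
ee_pos: [0.5576, 0.1089, 0.0873]
tcp_rot: [3.137, -0.001, 1.558]
contact_force: [-0.4, 0.4, 0.2]
opening: 0.0509
grip_force: 0.0
```

Emit:
servo_tool --rows '[[[0, 0, 0], 0], [[0, 0, 0], 0], [[0, 0, 0], 0], [[0, 0, 0], 0], [[0, 0, 0], 0], [[0, 0, 0], 0]]' --gripper 0.2

```text
clock: 52.28
ee_pos: [0.5567, 0.109, 0.087]
tcp_rot: [3.138, -0.0, 1.559]
contact_force: [-1.4, 0.2, 7.7]
opening: 0.0277
grip_force: 40.1
```

Emit:
servo_tool --rows '[[[0, 0, -0.03], 0], [[0, 0, -0.06], 0], [[0, 0, -0.09], 0], [[0, 0, -0.12], 0], [[0, 0, -0.12], 0], [[0, 0, -0.12], 0]]'

```text
clock: 52.78
ee_pos: [0.5564, 0.109, 0.2062]
tcp_rot: [3.138, -0.001, 1.559]
contact_force: [0.0, 0.8, -4.5]
opening: 0.0276
grip_force: 42.7
```

Emit:
servo_tool --rows '[[[-0.036, -0.01, 0], 0], [[-0.072, -0.02, 0], 0], [[-0.108, -0.03, 0], 0], [[-0.144, -0.04, 0], 0], [[-0.18, -0.05, 0], 0], [[-0.216, -0.06, 0], 0], [[-0.252, -0.07, 0], 0], [[-0.288, -0.08, 0], 0], [[-0.324, -0.09, 0], 0], [[-0.36, -0.1, 0], 0]]'

```text
clock: 53.62
ee_pos: [0.4484, -0.2515, 0.2022]
tcp_rot: [-3.137, -0.002, 1.559]
contact_force: [1.1, -0.4, -3.0]
opening: 0.0279
grip_force: 42.6
```

Emit:
servo_tool --rows '[[[-0.035, -0.007, 0], 0], [[-0.069, -0.0135, 0], 0], [[-0.069, -0.0135, 0], 0], [[-0.069, -0.0135, 0], 0], [[-0.069, -0.0135, 0], 0], [[-0.069, -0.0135, 0], 0], [[-0.069, -0.0135, 0], 0]]'

```text
clock: 54.2
ee_pos: [0.4372, -0.3172, 0.2041]
tcp_rot: [-3.141, -0.001, 1.562]
contact_force: [-1.0, -0.4, -3.4]
opening: 0.028
grip_force: 42.6
```

Emit:
servo_tool --rows '[[[0, 0, 0.04], 0], [[0, 0, 0.08], 0], [[0, 0, 0.105], 0], [[0, 0, 0.113], 0], [[0, 0, 0.118], 0], [[0, 0, 0.122], 0], [[0, 0, 0.122], 0], [[0, 0, 0.122], 0]]'

```text
clock: 54.87
ee_pos: [0.4391, -0.3199, 0.085]
tcp_rot: [3.137, 0.003, 1.56]
contact_force: [-0.3, -0.1, -3.4]
opening: 0.0277
grip_force: 42.6
```

Emit:
servo_tool --rows '[[[0, 0, 0.001], 0], [[0, 0, 0.002], 0], [[0, 0, 0.002], 0]]'

```text
clock: 55.12
ee_pos: [0.4392, -0.3198, 0.0844]
tcp_rot: [3.137, 0.003, 1.559]
contact_force: [-1.5, 2.0, 9.3]
opening: 0.0274
grip_force: 44.1
```

Emit:
servo_tool --rows '[[[0, 0, 0], 0], [[0, 0, 0], 0], [[0, 0, 0], 0], [[0, 0, 0], 0], [[0, 0, -0.04], 0], [[0, 0, -0.08], 0], [[0, 0, -0.12], 0], [[0, 0, -0.16], 0], [[0, 0, -0.2], 0], [[0, 0, -0.23], 0]]' --gripper 0.6

```text
clock: 55.95
ee_pos: [0.4377, -0.3194, 0.3147]
tcp_rot: [3.138, 0.003, 1.559]
contact_force: [-0.0, -0.1, -0.4]
opening: 0.0511
grip_force: 0.0
```

Emit:
servo_tool --rows '[[[0, 0, 0], 0], [[0, 0, 0], 0], [[0, 0, 0], 0], [[0, 0, 0], 0], [[0, 0, 0], 0], [[0, 0, 0], 0], [[0, 0, 0], 0], [[0, 0, 0], 0]]'

```text
clock: 56.62
ee_pos: [0.4367, -0.3191, 0.3102]
tcp_rot: [-3.141, -0.001, 1.559]
contact_force: [-0.0, -0.2, -0.3]
opening: 0.0512
grip_force: 0.0
```

```bash
python3 - <<'E'
from h import *
im=get_image("side")
cv2.imwrite("pics/side3.png",cv2.resize(im[165:375,190:390],(571,600),interpolation=cv2.INTER_CUBIC))
E
```

```text
(no output)
```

View pics/side3.png

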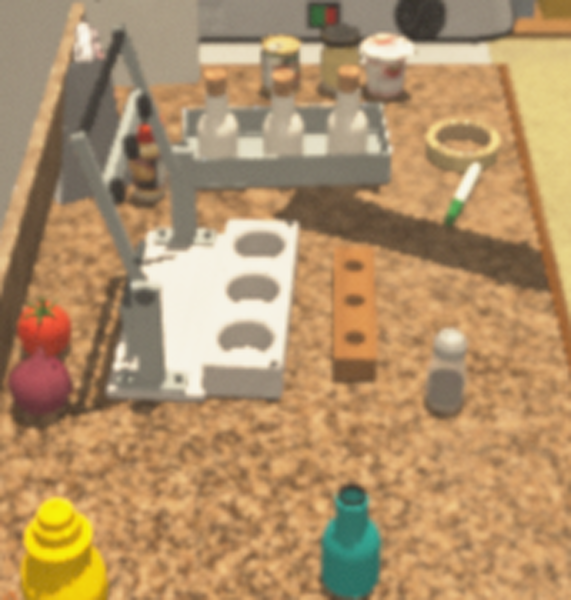

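The three closed flasks stand upright in the tray at (215,120), (283,120) and (347,115). The yoke is thrown back, the rack is empty and the bystanders haven't moved.

```bash
python3 -c "
from plant import arm
print(arm.finish_job())"
```

```text
the job is handed in; nothing more can be done
None
```

The job is done and handed in: all three flasks were stoppered, pressed and stood upright in the steel tray, with the yoke swung back; while pressing, the wrist force briefly read about 44 N at the handle.

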